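# Put the case-finishing tools away on the hook rack and in the foam insert

### The arm

A 7-joint arm with a two-finger parallel gripper is mounted at the origin on a cart in front of the work surface, level with it; the furniture and walls round the work are solid. World frame = base frame: x ahead of the robot, y to its left, z up, the work surface at z = 0. Lengths are in m, angles in rad, forces in N, time in s.
With the tool pointing down it reaches from about 0.4 to 0.875 m from the base axis. Payload 19.3 kg.
Tool frame: the origin (TCP) lies midway between the tips of the shut fingers; the grasp point (between the pads) lies 19 mm behind it (bot.pinch_z is the distance from the TCP to the grasp point, in m); z points along the fingers, y is the line along which they close (so a half turn about z gives the same grasp; the last joint's range is limited). The gripper opens to 85 mm and grips with 20 to 120 N. Pads are 22 mm wide; open, the fingers measure 114 mm over their backs; the gripper's body (76 mm by 85 mm) begins 54 mm behind the grasp point. The pads swing forward as they close: fully open they stand 13 mm farther back than shut.
Start: joints at [1.046, 0.521, -0.036, 1.599, 0.021, 1.021, -0.113], TCP at [0.275, -0.561, 0.231] pointing down, gripper open.
Joint ranges: [-2.91, 2.91], [-0.3, 2.13], [-1.5, 1.42], [0.17, 2.43], [-1.26, 4.41], [0.16, 1.93], [-2.52, 2.52]. Speed limits (rad/s): [1.89, 1.89, 2.39, 2.39, 3.01, 3.01, 3.01].

### API

Orientations are given as [roll, pitch, yaw] about the fixed x, y, z axes, in that order (R = Rz(yaw) Ry(pitch) Rx(roll)).
In Python, from workcell import observe, viewer, bot gives the robot as it stands. The module is installed in compiled form; this text tells all that it offers.
- The arm moves only by the tool play_rows, never from a script. Its argument "motion" is a list of rows, each a list of 7 numbers: the shift along the tool's x, y, z in cm, then the turn, a rotation vector about the tool's x, y, z in rad, then the opening, from -1 (shut) to 1 (fully open), so that 0 is half open. A call has exactly 5 rows; each row is the pose to reach, as a shift and turn from the pose commanded when the call began, along the tool's axes at that moment; what a row does not reach only later rows make up. A row lasts 1/10 s, in which the tool goes at most 50 mm and 8.59 degrees, less where a joint would pass 70% of its speed; a pose out of reach is approached as far as the arm can. A call with a gripper value outside its range is refused whole. The fingers move at their own pace and stop on an object; "squeeze" is the grip in N (left out, the last holds). Time passes only in rows, so rows that repeat a pose let the fingers close, or fill a call up. It gives the time, the measured TCP pose, the force, the opening and the grip force at its end, in the units of the state.
- observe(): the state, without advancing time (a new reading comes with each control period).
- viewer.grab_frame(name): name is "scene" or "top" or "wrist"; returns (picture, depth): 480x640x3 uint8, red, green, blue; 480x640 float32, m along the optical axis (not along the pixel's ray), 0 where there is no reading.
- viewer.camera_info(name): a dict with "fx", "fy", "cx", "cy" (pixels), "R" (3x3) and "t" (3): a world point X has camera coordinates R X + t. Camera axes: x right, y down, z forward; pixel columns grow to the right and rows downward; lengths in m; the calibration is good to about 2 mm. A picture is of the moment at which its call begins: read the wrist's pose just before it. camera_info takes no time and is no camera call; for the wrist camera it gives the pose at the moment of the call.
- bot.job_done(): hands the job in; it is judged then, once.
The state is a dict: "clock": time; "qpos": joint angles; "qd": joint speeds; "joint_efforts": joint torques, N m; "position": TCP position; "tool_rot": TCP orientation; "force": force on the tool from outside, world axes, zero at the start; "moment": the same for the moment, N m; "grip_width": finger opening in m; "finger_force": force on a finger pad.
Only numpy, scipy, OpenCV 4.12 (cv2) and the standard library are available. Lean on these libraries where they do the work, as an engineer would, in place of code of your own. Each camera call takes 0.05 s, during which the arm holds its last target. There are 200 camera calls.

### The job

The watch case is finished, so put its tools away: hang every polishing block on the hook rack by the eye in its handle, one to a peg, so that their felt faces hang clear of the bench, and press the pliers and the case opener fully home into their matching cutouts in the foam insert. Leave the watch case and the note pad where they are.

Things in the scene. Friction and masses are not known exactly. Their poses are not given: they have to be found in the camera images.
- rack: Fixed aluminium hook rack 244 mm wide: two 14 mm posts on wooden feet (x -85..45 mm, 10 mm high), 14 mm crossbar, top 87 mm up. Four pegs of 8 mm steel rod rise from the bar and run level to -x (towards the robot), rod centre 97 mm above the worktop; the end, 66 to 76 mm from the bar, turns up (rod top there at 110 mm). Origin: worktop, below mid-bar; y along the bar.
- peg_1 (a point): Point on the rod's centre line, mid-length of the level part of rack peg 1 (rack y = +90 mm; the level part runs from 31 mm before it, in -x, to 35 mm behind it). Axes as the rack's: the peg points along -x. Pegs are 60 mm apart.
- peg_2 (a point): Point on the rod's centre line, mid-length of the level part of rack peg 2 (rack y = +30 mm; the level part runs from 31 mm before it, in -x, to 35 mm behind it). Axes as the rack's: the peg points along -x. Pegs are 60 mm apart.
- peg_3 (a point): Point on the rod's centre line, mid-length of the level part of rack peg 3 (rack y = -30 mm; the level part runs from 31 mm before it, in -x, to 35 mm behind it). Axes as the rack's: the peg points along -x. Pegs are 60 mm apart.
- peg_4 (a point): Point on the rod's centre line, mid-length of the level part of rack peg 4 (rack y = -90 mm; the level part runs from 31 mm before it, in -x, to 35 mm behind it). Axes as the rack's: the peg points along -x. Pegs are 60 mm apart.
- block_1: Loose polishing block (3 or 4 are there, all alike, standing): felt-faced wooden sole 70 (x) x 34 (y) x 20 mm; across its middle an upright aluminium plate 8 mm thick (x), 38 wide (y), with an eye through it along x, 26 mm wide, 38 to 64 mm up. Above the eye a tab 24 (y) x 8 (x) mm reaches to 104 mm. 0.16 kg. Origin: centre of underside, z up; same when turned half round.
- eye_1 (a point): Middle of the upper edge of block 1's eye, 64 mm above the block's underside; when hung this edge rests on the rod's top (4 mm above the rod's centre line). Axes as the block's.
- block_2: Loose polishing block (3 or 4 are there, all alike, standing): felt-faced wooden sole 70 (x) x 34 (y) x 20 mm; across its middle an upright aluminium plate 8 mm thick (x), 38 wide (y), with an eye through it along x, 26 mm wide, 38 to 64 mm up. Above the eye a tab 24 (y) x 8 (x) mm reaches to 104 mm. 0.16 kg. Origin: centre of underside, z up; same when turned half round.
- eye_2 (a point): Middle of the upper edge of block 2's eye, 64 mm above the block's underside; when hung this edge rests on the rod's top (4 mm above the rod's centre line). Axes as the block's.
- block_3: Loose polishing block (3 or 4 are there, all alike, standing): felt-faced wooden sole 70 (x) x 34 (y) x 20 mm; across its middle an upright aluminium plate 8 mm thick (x), 38 wide (y), with an eye through it along x, 26 mm wide, 38 to 64 mm up. Above the eye a tab 24 (y) x 8 (x) mm reaches to 104 mm. 0.16 kg. Origin: centre of underside, z up; same when turned half round.
- eye_3 (a point): Middle of the upper edge of block 3's eye, 64 mm above the block's underside; when hung this edge rests on the rod's top (4 mm above the rod's centre line). Axes as the block's.
- block_4: Loose polishing block (3 or 4 are there, all alike, standing): felt-faced wooden sole 70 (x) x 34 (y) x 20 mm; across its middle an upright aluminium plate 8 mm thick (x), 38 wide (y), with an eye through it along x, 26 mm wide, 38 to 64 mm up. Above the eye a tab 24 (y) x 8 (x) mm reaches to 104 mm. 0.16 kg. Origin: centre of underside, z up; same when turned half round.
- eye_4 (a point): Middle of the upper edge of block 4's eye, 64 mm above the block's underside; when hung this edge rests on the rod's top (4 mm above the rod's centre line). Axes as the block's.
- foam: Fixed foam insert 150 (x) x 184 (y) x 22 mm with two cutouts 10 mm deep (floor 12 mm above the worktop) side by side, both long in y, and a 40 mm wide finger trench of the same depth right across it in x, from y -10 to +30 mm. Origin: centre of the underside, z up.
- pliers_cutout (a point): Where the pliers' origin lies when they are home: centre line of the pliers' cutout (foam x = -40 mm, y = 0), on its floor. Axes as the foam's. Cutout: 56 mm wide from y -22 to +78.5 mm for the grips, 28 mm wide from y -79.5 to -22 mm for the joint and jaws; so jaws go to -y. About 3 mm clearance each side.
- opener_cutout (a point): Where the case opener's origin lies when it is home: centre line of its cutout (foam x = +42 mm, y = 0), on its floor. Axes as the foam's. Cutout: 23 mm wide from y -26 to +45 mm for the handle, 13 mm wide from y -47 to -26 mm for the blade; so the blade goes to -y. 2.5 mm clearance each side of the handle.
- pliers: Loose pliers with yellow and black grips, lying flat, rigid: 50 (x) x 152 (y) x 12 mm, 0.11 kg. Origin: middle of the outline, on the underside; grips towards +y (up to y = 75 mm, splayed symmetrically to both sides of x = 0), jaws to y = -76 mm, z up. To be gripped across both grips at y = +10 mm, where they measure 47 mm over their outsides.
- opener: Loose case opener, lying flat: black handle 18 (x) x 18 (z) mm from y -23 to +42 mm, small steel blade to y = -42 mm, 0.07 kg. Origin: middle of its length, on the underside, z up. Best gripped across the handle at y = +10 mm.
- chrono: Bystander: round steel watch case, 37 mm across, 10 mm high; origin at its underside.
- notes: Bystander: pad of cream notes 52 x 52 x 12 mm; origin at its underside.
Things that resemble listed ones, but are neither listed nor needed, are in the scene too. Leave any green or orange look-alike of the block_1 alone.

How it is judged:
At the end, for the whole second after the job is handed in: Each block present hangs at rest, upright within 0.3 rad, its eye's upper edge on the level part of a peg (13 mm sideways, -6 to +10 mm in height). Pliers and opener lie at rest, flat, right way round in their own cutouts: 7 mm across, 10 mm along, under 4 mm off the floor, 0.15 rad (((x of eye_1 in the frame of peg_1 between -0.032 and 0.035 m and y of eye_1 in the frame of peg_1 between -0.013 and 0.013 m and z of eye_1 in the frame of peg_1 between -0.006 and 0.01 m) or (x of eye_1 in the frame of peg_2 between -0.032 and 0.035 m and y of eye_1 in the frame of peg_2 between -0.013 and 0.013 m and z of eye_1 in the frame of peg_2 between -0.006 and 0.01 m) or (x of eye_1 in the frame of peg_3 between -0.032 and 0.035 m and y of eye_1 in the frame of peg_3 between -0.013 and 0.013 m and z of eye_1 in the frame of peg_3 between -0.006 and 0.01 m) or (x of eye_1 in the frame of peg_4 between -0.032 and 0.035 m and y of eye_1 in the frame of peg_4 between -0.013 and 0.013 m and z of eye_1 in the frame of peg_4 between -0.006 and 0.01 m)) and angle between each of block_1, block_2, block_3, block_4's own z axis and vertical below 0.3 rad and linear speed of each of block_1, block_2, block_3, block_4, pliers, opener below 0.03 m/s and ((x of eye_2 in the frame of peg_1 between -0.032 and 0.035 m and y of eye_2 in the frame of peg_1 between -0.013 and 0.013 m and z of eye_2 in the frame of peg_1 between -0.006 and 0.01 m) or (x of eye_2 in the frame of peg_2 between -0.032 and 0.035 m and y of eye_2 in the frame of peg_2 between -0.013 and 0.013 m and z of eye_2 in the frame of peg_2 between -0.006 and 0.01 m) or (x of eye_2 in the frame of peg_3 between -0.032 and 0.035 m and y of eye_2 in the frame of peg_3 between -0.013 and 0.013 m and z of eye_2 in the frame of peg_3 between -0.006 and 0.01 m) or (x of eye_2 in the frame of peg_4 between -0.032 and 0.035 m and y of eye_2 in the frame of peg_4 between -0.013 and 0.013 m and z of eye_2 in the frame of peg_4 between -0.006 and 0.01 m)) and ((x of eye_3 in the frame of peg_1 between -0.032 and 0.035 m and y of eye_3 in the frame of peg_1 between -0.013 and 0.013 m and z of eye_3 in the frame of peg_1 between -0.006 and 0.01 m) or (x of eye_3 in the frame of peg_2 between -0.032 and 0.035 m and y of eye_3 in the frame of peg_2 between -0.013 and 0.013 m and z of eye_3 in the frame of peg_2 between -0.006 and 0.01 m) or (x of eye_3 in the frame of peg_3 between -0.032 and 0.035 m and y of eye_3 in the frame of peg_3 between -0.013 and 0.013 m and z of eye_3 in the frame of peg_3 between -0.006 and 0.01 m) or (x of eye_3 in the frame of peg_4 between -0.032 and 0.035 m and y of eye_3 in the frame of peg_4 between -0.013 and 0.013 m and z of eye_3 in the frame of peg_4 between -0.006 and 0.01 m)) and ((x of eye_4 in the frame of peg_1 between -0.032 and 0.035 m and y of eye_4 in the frame of peg_1 between -0.013 and 0.013 m and z of eye_4 in the frame of peg_1 between -0.006 and 0.01 m) or (x of eye_4 in the frame of peg_2 between -0.032 and 0.035 m and y of eye_4 in the frame of peg_2 between -0.013 and 0.013 m and z of eye_4 in the frame of peg_2 between -0.006 and 0.01 m) or (x of eye_4 in the frame of peg_3 between -0.032 and 0.035 m and y of eye_4 in the frame of peg_3 between -0.013 and 0.013 m and z of eye_4 in the frame of peg_3 between -0.006 and 0.01 m) or (x of eye_4 in the frame of peg_4 between -0.032 and 0.035 m and y of eye_4 in the frame of peg_4 between -0.013 and 0.013 m and z of eye_4 in the frame of peg_4 between -0.006 and 0.01 m)) and x of pliers in the frame of pliers_cutout between -0.007 and 0.007 m and y of pliers in the frame of pliers_cutout between -0.01 and 0.01 m and z of pliers in the frame of pliers_cutout below 0.004 m and angle between each of pliers, opener's own z axis and vertical below 0.08 rad and angle between the y axis of pliers and the y axis of pliers_cutout, either way round below 0.15 rad and x of opener in the frame of opener_cutout between -0.007 and 0.007 m and y of opener in the frame of opener_cutout between -0.01 and 0.01 m and z of opener in the frame of opener_cutout below 0.004 m and angle between the y axis of opener and the y axis of opener_cutout, either way round below 0.15 rad); the robot touches nothing.
It fails at once if the watch case is pushed more than 40 mm from its place (distance of chrono from where it was at the start of the episode above 0.04 m).
It fails at once if the note pad is pushed more than 40 mm from its place (distance of notes from where it was at the start of the episode above 0.04 m).
Of block_1, block_2, block_3, block_4 only 3 to 4 are there at a start; the rules pass over those that are not, and their reading is None.
At some moment in a run one of pliers, opener may be knocked a few centimetres aside while the robot is not near it.
It also fails if it takes over 192 s, if anything falls off the work surface, if the arm or the gripper's body presses on something with over 40 N, if the wrist force passes 120 N, or if a joint passes its speed limit or range.

## Working session

There is one attempt and no reset: what is moved stays moved. The work goes in short steps, Python scripts to look and compute and a tool call to move; the robot and the scene stay as the last step left them, time stands still between calls to the robot, and variables do not carry over. Pictures are saved under pics/ and viewed, at most 14 in all, crops included, and the job is handed in when it is done.

Besides the shell and the picture viewer there is one more tool, called after "Emit:" as name(argument=value, ...), one argument or row to a line, values as JSON. play_rows: Moves the arm, as the interface text tells. Its arguments: {"type":"object","properties":{"motion":{"type":"array"},"squeeze":{"type":"number"}},"required":["motion"]}

```bash
mkdir -p pics
cat > h.py <<'E'
import numpy as np, cv2
from workcell import observe, viewer, bot
def grab(n):
    c=viewer.camera_info(n); im,d=viewer.grab_frame(n); return im,d,c
def world(c,d,u,v,z=None):
    ray=np.array([(u-c['cx'])/c['fx'],(v-c['cy'])/c['fy'],1.])
    R=np.array(c['R']);t=np.array(c['t'])
    if z is None: return R.T@(ray*d[v,u]-t)
    r=R.T@ray;o=-R.T@t
    return o+r*(z-o[2])/r[2]
def cloud(c,d):
    v,u=np.mgrid[:480,:640]
    P=np.stack([(u-c['cx'])/c['fx']*d,(v-c['cy'])/c['fy']*d,d],-1)
    return (P-np.array(c['t']))@np.array(c['R'])
def save(n,im): cv2.imwrite('pics/'+n+'.png',im[:,:,::-1])
E
python3 - <<'E'
from h import *
s=observe();print(s)
for n in ('scene','top'):
    im,d,c=grab(n);save(n+'0',im);np.savez(n+'0.npz',im=im,d=d,R=c['R'],t=c['t'],k=[c['fx'],c['fy'],c['cx'],c['cy']])
    print(n,c)
E
```

```text
{'clock': 0.0, 'qpos': array([ 1.04578077,  0.52203214, -0.03630637,  1.59996744,  0.02114985,
        1.02108453, -0.11281083]), 'qd': array([-4.80231974e-04, -8.56113505e-04, -3.14128560e-04, -8.38702315e-04,
        2.89655449e-05, -3.46700685e-04, -7.35469661e-04]), 'joint_efforts': array([-1.18580650e-03, -9.27086091e+01,  1.97972618e+00, -3.69924116e+01,
        1.79553987e-02,  8.21355439e-03,  1.04589310e-04]), 'position': array([ 0.27439152, -0.56119423,  0.23072918]), 'tool_rot': array([-3.14048481e+00,  4.54339904e-05,  4.54749586e-01]), 'force': array([-0.05645766, -0.01728575, -0.70685452]), 'moment': array([-0.05290847, -0.02758991,  0.00764549]), 'finger_force': 0.0, 'grip_width': 0.08516726429305713}
scene {'fx': 548.3981971749913, 'fy': 548.3981971749913, 'cx': 324.91083583338076, 'cy': 240.58208067086238, 'R': array([[-0.7307318 , -0.68245878, -0.01676423],
       [-0.43556487,  0.48500194, -0.75832471],
       [ 0.52565604, -0.54683007, -0.65166141]]), 't': array([0.42945632, 0.2646566 , 0.92947427])}
top {'fx': 560.6293430246391, 'fy': 560.6293430246391, 'cx': 307.5456939079768, 'cy': 242.470685069278, 'R': array([[-0.01275676, -0.99954264, -0.02741854],
       [-0.99534027,  0.01531459, -0.09520086],
       [ 0.09557722,  0.02607632, -0.99508041]]), 't': array([0.10381204, 0.50878767, 1.40346605])}
```

View pics/top0.png

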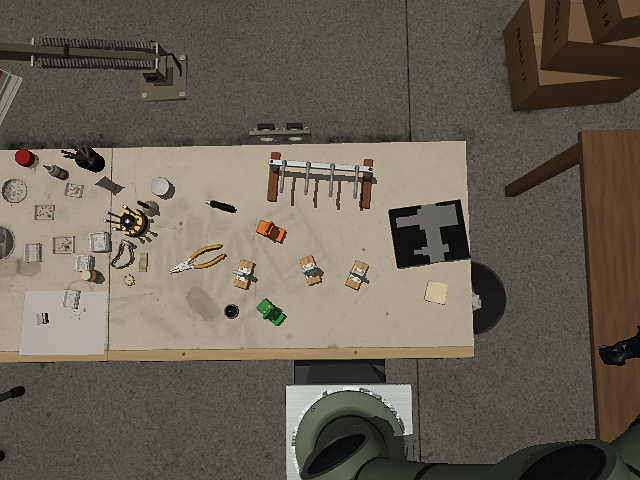

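View pics/scene0.png

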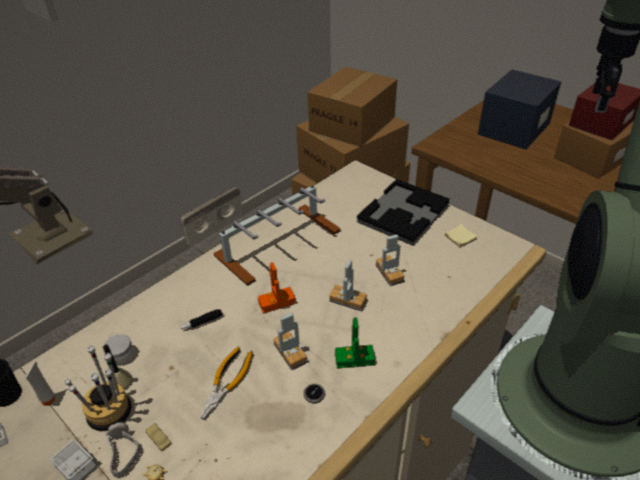

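The top view shows three wooden blocks at about (244,272), (311,268) and (357,274). There is an orange decoy at (271,231) and a green one at (271,311). The pliers are at (198,260) with jaws to the left, the opener at (220,206), the rack at (320,175) and the foam at (429,234).

Run:
```python
from h import *
def load(n):
    z=np.load(n+'0.npz');k=z['k'];return z['im'],z['d'],dict(R=z['R'],t=z['t'],fx=k[0],fy=k[1],cx=k[2],cy=k[3])
im,d,c=load('top');P=cloud(c,d)
def rect(m,name):
    p=P[m][:,:2].astype(np.float32)*1000
    if len(p)<4: print(name,len(p));return
    (cc,wh,a)=cv2.minAreaRect(p);b=cv2.boxPoints((cc,wh,a))
    e0=b[1]-b[0];e1=b[2]-b[1];e=e0 if np.linalg.norm(e0)>np.linalg.norm(e1) else e1
    print(name,len(p),'c',np.round(cc),'wh',np.round(wh),'long-axis deg',round(np.degrees(np.arctan2(e[1],e[0]))%180,1),'mean',p.mean(0).round(1),'z',P[m][:,2].min().round(3),P[m][:,2].max().round(3))
def box(u0,v0,u1,v1):
    m=np.zeros((480,640),bool);m[v0:v1,u0:u1]=1;return m
Z=P[...,2]
print('table z',np.median(Z[box(150,280,200,340)]))
for n,b in dict(A=(228,252,262,295),B=(294,250,328,290),C=(340,255,376,295)).items():
    B=box(*b); rect(B&(Z>.010)&(Z<.03),n+' sole'); rect(B&(Z>.08)&(Z<.12),n+' tab')
for n,b in dict(orange=(252,215,292,248),green=(250,292,292,330),pad=(420,276,452,308),chrono=(222,300,242,322)).items():
    rect(box(*b)&(Z>.006),n)
rect(box(165,240,230,280)&(Z>.005)&(im[...,0]>0),'pliers')
hsv=cv2.cvtColor(im,cv2.COLOR_RGB2HSV)
rect(box(165,235,235,280)&(hsv[...,1]>150)&(hsv[...,2]>120),'grips')
rect(box(200,195,245,218)&(Z>.006),'opener');rect(box(200,195,245,218)&(hsv[...,2]<60)&(Z>.01),'opener black')
rect(box(380,190,480,275)&(Z>.008),'foam')
R=box(255,145,385,215)
rect(R&(Z>.075)&(Z<.12),'rack hi'); rect(R&(Z>.006)&(Z<.02),'feet')
rect(box(255,145,385,182)&(Z>.06)&(Z<.095),'bar')
for u0,u1 in ((274,286),(299,313),(326,340),(350,364)): rect(box(u0,172,u1,200)&(Z>.08),'peg')
big=cv2.resize(im[140:330,160:480],(800,475),interpolation=cv2.INTER_CUBIC);save('crop0',big)
```

```text
table z -6.38695136884764e-05
A sole 332 c [433. 262.] wh [36. 70.] long-axis deg 163.9 mean [432.4 261.8] z 0.01 0.029
A tab 37 c [433. 265.] wh [28.  8.] long-axis deg 73.4 mean [432.3 261.5] z 0.081 0.109
B sole 302 c [438. 100.] wh [70. 50.] long-axis deg 19.2 mean [439.9  91.8] z 0.01 0.029
B tab 37 c [441.  90.] wh [ 8. 27.] long-axis deg 107.2 mean [440.4  91.5] z 0.08 0.111
C sole 305 c [427. -26.] wh [34. 70.] long-axis deg 154.5 mean [426.7 -26. ] z 0.012 0.029
C tab 36 c [427. -26.] wh [23.  8.] long-axis deg 68.8 mean [426.6 -26.4] z 0.088 0.106
orange 408 c [471. 160.] wh [261. 100.] long-axis deg 24.9 mean [539.5 190. ] z 0.006 1.448
green 416 c [334. 154.] wh [182.  94.] long-axis deg 85.2 mean [336.9 190.5] z 0.006 1.448
pad 374 c [ 383. -104.] wh [327.  79.] long-axis deg 89.4 mean [ 379.9 -225.6] z 0.006 1.448
chrono 122 c [347. 188.] wh [ 47. 258.] long-axis deg 91.5 mean [340.2 289.9] z 0.006 1.448
pliers 496 c [458. 260.] wh [419. 114.] long-axis deg 82.5 mean [469.9 374.4] z 0.005 1.448
grips 169 c [481. 357.] wh [48. 84.] long-axis deg 113.1 mean [479.2 359.6] 
[... 220 characters left out ...]
 -115.] wh [229. 385.] long-axis deg 98.2 mean [ 528.3 -210.1] z 0.008 1.448
rack hi 998 c [660.  65.] wh [256.  87.] long-axis deg 84.3 mean [679.7  62.6] z 0.075 0.114
feet 853 c [677.  66.] wh [335. 183.] long-axis deg 88.7 mean [670.1  67.2] z 0.006 0.02
bar 614 c [680.  63.] wh [256.  47.] long-axis deg 84.3 mean [694.3  59.1] z 0.061 0.095
peg 69 c [523. 116.] wh [319.  24.] long-axis deg 16.6 mean [649.1 154.3] z 0.093 1.448
peg 75 c [524.  83.] wh [304.  16.] long-axis deg 6.0 mean [640.9  95.1] z 0.095 1.448
peg 81 c [525.  47.] wh [  8. 303.] long-axis deg 174.7 mean [642.9  36.5] z 0.094 1.448
peg 86 c [523.   9.] wh [ 17. 315.] long-axis deg 164.6 mean [635.9 -21.8] z 0.093 1.448
```

View pics/crop0.png

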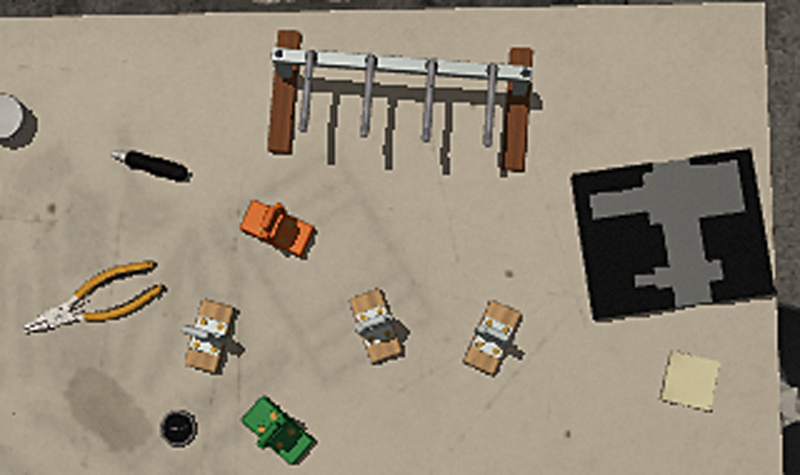

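The crop shows the foam's pliers cutout on top and the opener cutout below. Both have their narrow ends to the left (world +y), so the foam is turned about 188°. The pliers' jaws and the opener's blade already point left.

```bash
cat >> h.py <<'E'
from scipy.spatial.transform import Rotation as Ro
def go(x,y,z,yawdeg,cur=None):
    "tool-frame shift (cm) and turn to a world TCP target, tool down; picks the nearer half turn is up to caller"
    s=observe(); Rc=Ro.from_euler('xyz',s['tool_rot']) if cur is None else Ro.from_euler('xyz',[np.pi,0,np.radians(cur[3])])
    p=s['position'] if cur is None else np.array(cur[:3])
    Rt=Ro.from_euler('xyz',[np.pi,0,np.radians(yawdeg)])
    print('shift cm',np.round(Rc.inv().apply(np.array([x,y,z])-p)*100,2),'turn',np.round((Rc.inv()*Rt).as_rotvec(),3))
def rect(P,m,name):
    m=m&(P[...,2]<.2)
    p=P[m][:,:2].astype(np.float32)*1000
    if len(p)<4: print(name,len(p));return
    (cc,wh,a)=cv2.minAreaRect(p);b=cv2.boxPoints((cc,wh,a))
    e0=b[1]-b[0];e1=b[2]-b[1];e=e0 if np.linalg.norm(e0)>np.linalg.norm(e1) else e1
    print(name,len(p),'c',np.round(cc,1),'wh',np.round(wh),'deg',round(np.degrees(np.arctan2(e[1],e[0]))%180,1),'mean',p.mean(0).round(1),'z',P[m][:,2].min().round(3),P[m][:,2].max().round(3))
def box(u0,v0,u1,v1):
    m=np.zeros((480,640),bool);m[v0:v1,u0:u1]=1;return m
def measure(tag=None):
    im,d,c=grab('top'); P=cloud(c,d);P[d<=0]=9
    return im,d,c,P,P[...,2],cv2.cvtColor(im,cv2.COLOR_RGB2HSV)
E
python3 - <<'E'
from h import *
im,d,c,P,Z,hsv=measure()
rect(P,box(294,250,328,295)&(Z>.012)&(Z<.028)&(hsv[...,1]>60),'B sole')
for n,b in dict(pad=(420,276,452,308),chrono=(222,300,242,322),orange=(252,215,292,248),green=(250,292,292,330)).items(): rect(P,box(*b)&(Z>.006),n)
rect(P,box(165,240,230,280)&(Z>.005),'pliers'); rect(P,box(165,240,200,280)&(Z>.005),'jaws')
rect(P,box(200,195,245,218)&(Z>.006),'opener')
F=box(380,190,480,275)
rect(P,F&(Z>.008)&(Z<.03),'foam'); 
rect(P,F&(Z>.017)&(Z<.03),'foam top')
R=box(255,145,385,215)
rect(P,R&(Z>.06),'rack hi');rect(P,box(255,145,385,182)&(Z>.06)&(Z<.092),'bar')
for u0,u1 in ((274,286),(299,313),(326,340),(350,364)):
    rect(P,box(u0,168,u1,200)&(Z>.08),'peg'); 
v=(Z>.105)&R&(Z<.2);n,l,st,ce=cv2.connectedComponentsWithStats(v.astype(np.uint8))
for i in range(1,n): 
    q=P[l==i];print('tip',len(q),q.mean(0).round(4),q[:,2].max().round(3))
go(.44,.0915,.2,107)
go(.44,.0915,.2,17)
E
```

```text
B sole 213 c [440.8  92. ] wh [70. 34.] deg 18.9 mean [440.1  91.7] z 0.012 0.028
pad 346 c [ 383.  -226.7] wh [75. 73.] deg 81.4 mean [ 380.9 -227.6] z 0.006 0.017
chrono 114 c [342.5 294.5] wh [49. 48.] deg 89.2 mean [339.7 295.3] z 0.006 0.015
orange 408 c [547.3 190.2] wh [77. 95.] deg 91.6 mean [541.9 191. ] z 0.006 0.109
green 411 c [338.4 195. ] wh [96. 75.] deg 83.9 mean [336.1 192.4] z 0.006 0.11
pliers 484 c [472.4 383.6] wh [167. 101.] deg 89.2 mean [472.1 381.1] z 0.005 0.02
jaws 248 c [472.9 422.5] wh [ 89. 101.] deg 179.1 mean [464.  415.3] z 0.005 0.018
opener 206 c [610.  317.9] wh [ 57. 113.] deg 90.4 mean [611.7 322.3] z 0.006 0.025
foam 4120 c [ 534.6 -202. ] wh [224. 214.] deg 88.0 mean [ 529.2 -211.9] z 0.008 0.03
foam top 2414 c [ 530.2 -212.8] wh [150. 185.] deg 97.4 mean [ 520.  -208.1] z 0.017 0.03
rack hi 1030 c [660.6  64.8] wh [257.  88.] deg 84.2 mean [679.8  62.5] z 0.062 0.114
bar 587 c [696.   61.3] wh [257.  19.] deg 85.2 mean [694.7  60.4] z 0.062 0.092
peg 80 c [657.2 155.4] wh [ 8. 63.] deg 174.2 mean [657.8 155.2] z 0.094 0.11
peg 87 c [653.3  95.
[... 475 characters left out ...]
.6647 0.0913 0.1067] 0.107
tip 1 [0.6636 0.033  0.1068] 0.107
tip 1 [ 0.6605 -0.0227  0.1051] 0.105
tip 1 [0.6591 0.0331 0.1051] 0.105
tip 1 [ 0.6553 -0.025   0.1064] 0.106
tip 1 [0.6488 0.1525 0.1055] 0.105
tip 1 [0.6466 0.0357 0.1058] 0.106
tip 1 [ 0.6481 -0.0249  0.1052] 0.105
tip 1 [0.6454 0.0965 0.1055] 0.105
tip 1 [0.6411 0.0359 0.1087] 0.109
tip 1 [0.6402 0.0941 0.1064] 0.106
tip 12 [0.6309 0.1575 0.1085] 0.11
tip 12 [0.6247 0.0989 0.1087] 0.112
tip 9 [0.6182 0.0392 0.1091] 0.113
tip 1 [ 0.6233 -0.0243  0.1064] 0.106
tip 13 [ 0.6131 -0.0214  0.109 ] 0.114
shift cm [ 43.55 -51.36   3.13] turn [-1.000e-03 -1.000e-03 -1.413e+00]
shift cm [ 43.55 -51.36   3.13] turn [-0.001  0.     0.158]
```

Emit:
play_rows(
  motion=[
    [3,-3.6,0,0,0,-0.14,1],
    [6,-7.2,0,0,0,-0.28,1],
    [9,-10.8,0,0,0,-0.42,1],
    [12,-14.4,0,0,0,-0.56,1],
    [15,-18,0,0,0,-0.7,1],
  ],
  squeeze=60,
)

```text
clock: 0.65
position: [0.3302, -0.3321, 0.2313]
tool_rot: [3.142, 0.0, 1.16]
force: [2.6, 0.2, -0.2]
grip_width: 0.0852
finger_force: 0.0
```

```bash
python3 -c "
from h import *
go(.4404,.0915,.18,108.5);s=observe();print(s['clock'],s['qpos'].round(2))"
```

```text
shift cm [43.24 -6.8   5.12] turn [-0.     0.    -0.733]
0.65 [ 0.88  0.28 -0.27  1.99  0.1   0.88  0.15]
```

Emit:
play_rows(
  motion=[
    [4.3,-0.7,0.5,0,0,-0.073,1],
    [8.6,-1.4,1,0,0,-0.146,1],
    [13,-2,1.5,0,0,-0.22,1],
    [17.3,-2.7,2,0,0,-0.29,1],
    [21.6,-3.4,2.5,0,0,-0.366,1],
  ],
)

```text
clock: 1.15
position: [0.3865, -0.1209, 0.2063]
tool_rot: [3.141, 0.0, 1.523]
force: [1.2, -0.4, -0.3]
grip_width: 0.0851
finger_force: 0.0
```

```bash
python3 -c "
from h import *
go(.4404,.0915,.18,108.5);s=observe();print(s['clock'],s['qpos'].round(2))"
```

```text
shift cm [21.47  4.38  2.62] turn [ 0.    0.   -0.37]
1.15 [ 0.56  0.23 -0.47  2.15  0.15  0.79 -0.05]
```

Emit:
play_rows(
  motion=[
    [4.3,0.9,0.5,0,0,-0.074,1],
    [8.6,1.8,1,0,0,-0.148,1],
    [12.9,2.6,1.5,0,0,-0.22,1],
    [17.2,3.5,2,0,0,-0.3,1],
    [21.5,4.4,2.6,0,0,-0.37,1],
  ],
)

```text
clock: 1.65
position: [0.4413, 0.0917, 0.1802]
tool_rot: [3.141, 0.0, 1.894]
force: [1.3, -0.6, 0.3]
grip_width: 0.0854
finger_force: 0.0
```

```bash
python3 -c "
from h import *
s=observe();print(s['clock'],s['position'],s['tool_rot'],s['qpos'].round(2))
im,d,c=grab('wrist');save('w1',im);P=cloud(c,d);P[d<=0]=9
Z=P[...,2];near=(abs(P[...,0]-.44)<.06)&(abs(P[...,1]-.0915)<.06)
rect(P,near&(Z>.085)&(Z<.112),'tab');rect(P,near&(Z>.012)&(Z<.024),'sole')
go(.4404,.0915,.071,108.5)"
```

```text
1.65 [0.44129121 0.09168505 0.18019295] [3.14128312e+00 1.69844603e-04 1.89372558e+00] [ 0.16  0.37 -0.61  2.07  0.3   0.78 -0.31]
tab 464 c [438.7  93.9] wh [ 8. 23.] deg 108.2 mean [438.2  95.7] z 0.085 0.105
sole 2591 c [438.9  94.3] wh [70. 35.] deg 18.3 mean [438.7  94.9] z 0.012 0.024
shift cm [-0.64 -0.45 10.88] turn [ 0.002 -0.003  0.01 ]
```

View pics/w1.png

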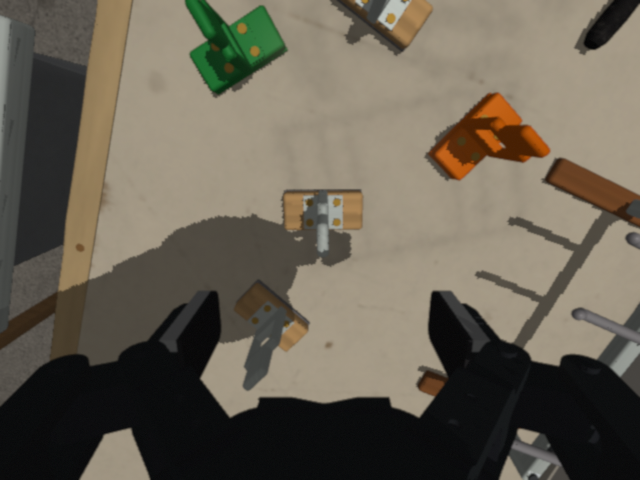

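The wrist view shows block B at pixel (322,210), tab upright, with the fingers clear of it.

```bash
cat >> h.py <<'E'
def st():
    s=observe();print(round(s['clock'],2),s['position'].round(4),'yaw',np.degrees(s['tool_rot'][2]).round(1),'F',s['force'].round(1),'w',round(s['grip_width'],4),s['qpos'].round(2))
def near(P,x,y,r=.06): return np.hypot(P[...,0]-x,P[...,1]-y)<r
def wblock(x,y):
    im,d,c=grab('wrist');P=cloud(c,d);P[d<=0]=9;Z=P[...,2];n=near(P,x,y)
    rect(P,n&(Z>.085)&(Z<.112),'tab');rect(P,n&(Z>.012)&(Z<.024),'sole');return im,d,c,P
E
python3 -c "
from h import *
st();im,d,c,P=wblock(.44,.093);st()
go(.4388,.094,.071,108.3)"
```

```text
1.7 [0.4424 0.0986 0.1798] yaw 109.1 F [-4.4  9.4 -2. ] w 0.0856 [ 0.15  0.38 -0.62  2.07  0.3   0.78 -0.32]
tab 459 c [438.7  94. ] wh [ 8. 23.] deg 109.1 mean [438.3  95.8] z 0.085 0.106
sole 2559 c [438.8  94.9] wh [70. 35.] deg 19.0 mean [438.8  95.1] z 0.012 0.024
1.75 [0.4416 0.0954 0.1799] yaw 108.8 F [-0.2 -0.6 -0.1] w 0.0851 [ 0.15  0.37 -0.61  2.07  0.3   0.78 -0.31]
shift cm [-0.07 -0.32 10.89] turn [ 0.001 -0.003  0.009]
```

Emit:
play_rows(
  motion=[
    [0,-0.3,2.5,0,0,0,1],
    [0,-0.3,5.5,0,0,0,1],
    [0,-0.3,8.5,0,0,0,1],
    [0,-0.3,10.4,0,0,0,1],
    [0,-0.3,10.9,0,0,0,1],
  ],
)

```text
clock: 2.25
position: [0.4372, 0.0887, 0.0697]
tool_rot: [-3.139, -0.0, 1.891]
force: [0.3, 0.5, -0.3]
grip_width: 0.0854
finger_force: 0.0
```

Emit:
play_rows(
  motion=[
    [0,0,0,0,0,0,-1],
    [0,0,0,0,0,0,-1],
    [0,0,0,0,0,0,-1],
    [0,0,0,0,0,0,-1],
    [0,0,0,0,0,0,-1],
  ],
)

```text
clock: 2.75
position: [0.4385, 0.0889, 0.0718]
tool_rot: [3.141, 0.0, 1.891]
force: [2.0, 0.2, 0.3]
grip_width: 0.0124
finger_force: 1.0
```

Emit:
play_rows(
  motion=[
    [0,0,0,0,0,0,-1],
    [0,0,0,0,0,0,-1],
    [0,0,0,0,0,0,-1],
    [0,0,0,0,0,0,-1],
    [0,0,0,0,0,0,-1],
  ],
)

```text
clock: 3.25
position: [0.4382, 0.089, 0.0713]
tool_rot: [-3.141, -0.0, 1.891]
force: [-0.2, 0.1, -2.4]
grip_width: 0.007
finger_force: 62.6
```

Emit:
play_rows(
  motion=[
    [0,0,-2,0,0,0,-1],
    [0,0,-5,0,0,0,-1],
    [0,0,-9,0,0,0,-1],
    [0,0,-11,0,0,0,-1],
    [0,0,-11.5,0,0,0,-1],
  ],
)

```text
clock: 3.75
position: [0.4391, 0.0891, 0.1883]
tool_rot: [3.138, 0.001, 1.89]
force: [0.2, -0.5, -2.7]
grip_width: 0.0069
finger_force: 62.7
```

```bash
python3 -c "
from h import *
st();go(.5645,.0383,.186,84.5)"
```

```text
3.75 [0.4391 0.0891 0.1883] yaw 108.3 F [ 0.2 -0.5 -2.7] w 0.0069 [ 0.18  0.36 -0.63  2.07  0.29  0.8  -0.31]
shift cm [-8.76 10.3   0.26] turn [0.003 0.    0.416]
```

Emit:
play_rows(
  motion=[
    [-1.5,2,0.2,0,0,0.1,-1],
    [-4,5,0.2,0,0,0.2,-1],
    [-7,8,0.2,0,0,0.33,-1],
    [-8.5,10,0.2,0,0,0.4,-1],
    [-8.8,10.3,0.2,0,0,0.416,-1],
  ],
)

```text
clock: 4.25
position: [0.5654, 0.0366, 0.1827]
tool_rot: [-3.141, 0.0, 1.47]
force: [0.5, 0.1, -1.8]
grip_width: 0.0071
finger_force: 62.6
```

```bash
python3 -c "
from h import *
viewer.grab_frame('wrist');viewer.grab_frame('wrist');st();go(.5645,.0383,.121,84.5)
im,d,c=grab('scene');save('s1',im)"
```

```text
4.35 [0.5633 0.0378 0.183 ] yaw 84.5 F [ 0.5  0.2 -1.9] w 0.007 [ 0.16  0.52 -0.47  1.79  0.29  0.9  -0.53]
shift cm [0.06 0.13 6.2 ] turn [-0.002  0.     0.   ]
```

View pics/s1.png

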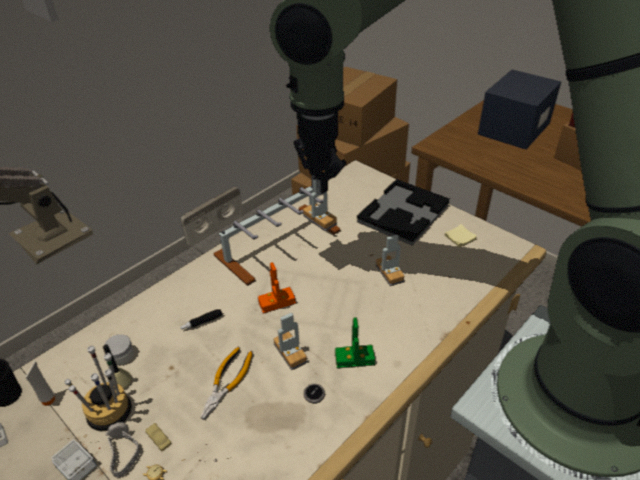

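The block hangs upright in the gripper in front of the rack, at pixel (320,205).

Emit:
play_rows(
  motion=[
    [0,0.1,2,0,0,0,-1],
    [0,0.1,4,0,0,0,-1],
    [0,0.1,5.6,0,0,0,-1],
    [0,0.1,6.2,0,0,0,-1],
    [0,0.1,6.2,0,0,0,-1],
  ],
)

```text
clock: 4.9
position: [0.5638, 0.0382, 0.1218]
tool_rot: [-3.14, 0.0, 1.476]
force: [0.7, -0.7, -1.6]
grip_width: 0.0074
finger_force: 62.6
```

Emit:
play_rows(
  motion=[
    [0,1,0,0,0,0,-1],
    [0,2,0,0,0,0,-1],
    [0,3,0,0,0,0,-1],
    [0,4,0,0,0,0,-1],
    [0,4.5,0,0,0,0,-1],
  ],
)

```text
clock: 5.4
position: [0.6107, 0.0333, 0.1223]
tool_rot: [3.141, -0.0, 1.474]
force: [-0.6, -0.9, -1.8]
grip_width: 0.0069
finger_force: 62.7
```

Emit:
play_rows(
  motion=[
    [0,1,0,0,0,0,-1],
    [0,2,0,0,0,0,-1],
    [0,3,0,0,0,0,-1],
    [0,4,0,0,0,0,-1],
    [0,4.5,0,0,0,0,-1],
  ],
)

```text
clock: 5.9
position: [0.6553, 0.0291, 0.1222]
tool_rot: [3.141, -0.0, 1.475]
force: [-1.6, 0.3, -2.0]
grip_width: 0.0075
finger_force: 62.7
```

```bash
python3 -c "
from h import *
st();im,d,c=grab('scene');save('s2',cv2.resize(im[130:330,180:480],(750,500)))"
```

```text
5.9 [0.6553 0.0291 0.1222] yaw 84.5 F [-1.6  0.3 -2. ] w 0.0075 [ 0.13  0.72 -0.42  1.59  0.35  0.91 -0.51]
```

View pics/s2.png

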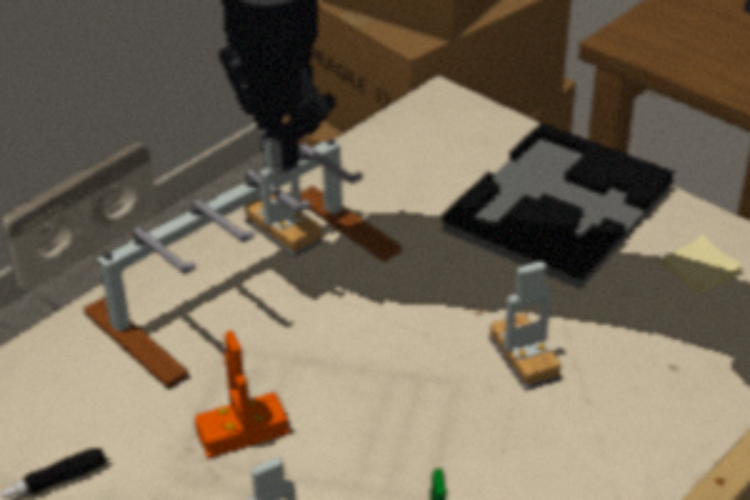

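The eye is threaded on peg 3, whose tip shows in front of the plate at about (297,205).

Emit:
play_rows(
  motion=[
    [0,0,0.5,0,0,0,-1],
    [0,0,1,0,0,0,-1],
    [0,0,1.3,0,0,0,-1],
    [0,0,1.4,0,0,0,-1],
    [0,0,1.4,0,0,0,-1],
  ],
)

```text
clock: 6.45
position: [0.6541, 0.0292, 0.1082]
tool_rot: [-3.141, 0.0, 1.475]
force: [-0.2, -0.2, -1.5]
grip_width: 0.0071
finger_force: 62.7
```

Emit:
play_rows(
  motion=[
    [0,0,0,0,0,0,0],
    [0,0,0,0,0,0,0],
    [0,0,0,0,0,0,0],
    [0,0,0,0,0,0,0],
    [0,0,0,0,0,0,0],
  ],
)

```text
clock: 6.95
position: [0.6543, 0.0292, 0.1083]
tool_rot: [3.142, -0.0, 1.475]
force: [0.2, -0.5, 0.3]
grip_width: 0.0429
finger_force: 0.0
```

Emit:
play_rows(
  motion=[
    [0,0,-2,0,0,0,0.5],
    [0,0,-5,0,0,0,0.5],
    [0,0,-9,0,0,0,1],
    [0,0,-12,0,0,0,1],
    [0,0,-12.5,0,0,0,1],
  ],
)

```text
clock: 7.45
position: [0.6557, 0.0294, 0.2373]
tool_rot: [3.136, -0.001, 1.475]
force: [-0.3, 1.2, 0.1]
grip_width: 0.0855
finger_force: 0.0
```

```bash
python3 -c "
from h import *
st();go(.4267,-.0262,.18,64.5)"
```

```text
7.45 [0.6557 0.0294 0.2373] yaw 84.5 F [-0.3  1.2  0.1] w 0.0855 [ 0.15  0.6  -0.46  1.49  0.28  1.11 -0.45]
shift cm [ -7.75 -22.29   5.61] turn [ 0.005 -0.002  0.349]
```

Emit:
play_rows(
  motion=[
    [-1,-3.5,0.5,0,0,0.08,1],
    [-2.8,-8,1,0,0,0.16,1],
    [-4.6,-13,2,0,0,0.24,1],
    [-6.3,-18,3,0,0,0.3,1],
    [-7.7,-22.2,3.5,0,0,0.35,1],
  ],
)

```text
clock: 7.95
position: [0.4258, -0.0262, 0.1977]
tool_rot: [-3.141, 0.0, 1.122]
force: [1.0, -0.2, 0.7]
grip_width: 0.085
finger_force: 0.0
```

```bash
python3 -c "
from h import *
st();viewer.grab_frame('wrist');viewer.grab_frame('wrist');st();im,d,c,P=wblock(.4267,-.0262);st()
go(.4267,-.0262,.071,64.5)"
```

```text
7.95 [ 0.4258 -0.0262  0.1977] yaw 64.3 F [ 1.  -0.2  0.7] w 0.085 [ 0.28  0.28 -0.43  2.11  0.16  0.78 -0.7 ]
8.05 [ 0.4217 -0.0276  0.1973] yaw 64.2 F [ 0.5 -0.7 -0.3] w 0.0853 [ 0.28  0.28 -0.43  2.12  0.16  0.78 -0.7 ]
tab 392 c [425.9 -24.8] wh [23.  7.] deg 64.4 mean [426.4 -23.4] z 0.085 0.105
sole 2376 c [426.2 -24.5] wh [36. 70.] deg 153.8 mean [426.2 -24.2] z 0.012 0.024
8.1 [ 0.4256 -0.0267  0.1983] yaw 64.4 F [1.3 0.  0.3] w 0.0857 [ 0.28  0.28 -0.43  2.11  0.16  0.78 -0.69]
shift cm [ 0.12  0.09 12.73] turn [-0.001  0.002 -0.002]
```

Emit:
play_rows(
  motion=[
    [0.2,0,3,0,0,0,1],
    [0.2,0,6.5,0,0,0,1],
    [0.2,0,10,0,0,0,1],
    [0.2,0,12.2,0,0,0,1],
    [0.2,0,12.7,0,0,0,1],
  ],
)

```text
clock: 8.6
position: [0.4286, -0.0234, 0.0695]
tool_rot: [-3.139, 0.001, 1.126]
force: [0.6, 0.4, 0.3]
grip_width: 0.0854
finger_force: 0.0
```

Emit:
play_rows(
  motion=[
    [0,0,0,0,0,0,-1],
    [0,0,0,0,0,0,-1],
    [0,0,0,0,0,0,-1],
    [0,0,0,0,0,0,-1],
    [0,0,0,0,0,0,-1],
  ],
)

```text
clock: 9.1
position: [0.4294, -0.024, 0.0721]
tool_rot: [3.141, -0.0, 1.124]
force: [-0.1, -0.2, -0.1]
grip_width: 0.0121
finger_force: 0.0
```

Emit:
play_rows(
  motion=[
    [0,0,0,0,0,0,-1],
    [0,0,0,0,0,0,-1],
    [0,0,-1,0,0,0,-1],
    [0,0,-3,0,0,0,-1],
    [0,0,-5,0,0,0,-1],
  ],
)

```text
clock: 9.6
position: [0.4288, -0.0237, 0.1226]
tool_rot: [-3.141, 0.0, 1.125]
force: [0.1, -0.8, -2.4]
grip_width: 0.0068
finger_force: 62.5
```

Emit:
play_rows(
  motion=[
    [0,0,-2,0,0,0,-1],
    [0,0,-4,0,0,0,-1],
    [0,0,-5.5,0,0,0,-1],
    [0,0,-6.5,0,0,0,-1],
    [0,0,-6.5,0,0,0,-1],
  ],
)

```text
clock: 10.1
position: [0.4295, -0.0239, 0.1878]
tool_rot: [3.14, -0.001, 1.125]
force: [0.5, 0.2, -1.8]
grip_width: 0.0071
finger_force: 62.5
```

```bash
python3 -c "
from h import *
st();go(.5593,-.0159,.186,84.5)"
```

```text
10.1 [ 0.4295 -0.0239  0.1878] yaw 64.4 F [ 0.5  0.2 -1.8] w 0.0071 [ 0.28  0.3  -0.44  2.12  0.18  0.76 -0.72]
shift cm [ 6.32 11.36  0.21] turn [ 0.002 -0.    -0.35 ]
```

Emit:
play_rows(
  motion=[
    [1,2,0.2,0,0,-0.07,-1],
    [3,5,0.2,0,0,-0.17,-1],
    [5,8.5,0.2,0,0,-0.27,-1],
    [6,11,0.2,0,0,-0.33,-1],
    [6.3,11.4,0.2,0,0,-0.35,-1],
  ],
)

```text
clock: 10.6
position: [0.561, -0.0162, 0.1832]
tool_rot: [-3.141, -0.001, 1.477]
force: [-0.7, -0.1, -2.2]
grip_width: 0.007
finger_force: 62.5
```

Emit:
play_rows(
  motion=[
    [0,0,0,0,0,0,-1],
    [0,0,2,0,0,0,-1],
    [0,0,4,0,0,0,-1],
    [0,0,6,0,0,0,-1],
    [0,0,6.4,0,0,0,-1],
  ],
)

```text
clock: 11.1
position: [0.5569, -0.0163, 0.1188]
tool_rot: [-3.138, 0.001, 1.474]
force: [-0.3, -0.2, -1.9]
grip_width: 0.0067
finger_force: 62.5
```

```bash
python3 -c "
from h import *
viewer.grab_frame('wrist');viewer.grab_frame('wrist');st();go(.6489,-.0245,.121,84.5)"
```

```text
11.2 [ 0.5582 -0.0161  0.1204] yaw 84.5 F [ 0.2  0.4 -0.9] w 0.0072 [ 0.24  0.59 -0.44  1.86  0.35  0.77 -0.48]
shift cm [ 0.04  9.11 -0.07] turn [-0.001  0.    -0.   ]
```

Emit:
play_rows(
  motion=[
    [0,1,-0.1,0,0,0,-1],
    [0,2,-0.1,0,0,0,-1],
    [0,3,-0.1,0,0,0,-1],
    [0,4,-0.1,0,0,0,-1],
    [0,4.6,-0.1,0,0,0,-1],
  ],
)

```text
clock: 11.7
position: [0.606, -0.0208, 0.1216]
tool_rot: [3.141, -0.0, 1.474]
force: [-0.2, -0.6, -2.5]
grip_width: 0.007
finger_force: 62.4
```

Emit:
play_rows(
  motion=[
    [0,1,0,0,0,0,-1],
    [0,2,0,0,0,0,-1],
    [0,3,0,0,0,0,-1],
    [0,4,0,0,0,0,-1],
    [0,4.5,0,0,0,0,-1],
  ],
)

```text
clock: 12.2
position: [0.6507, -0.025, 0.1215]
tool_rot: [3.141, -0.0, 1.475]
force: [-0.2, 0.1, -1.5]
grip_width: 0.0072
finger_force: 62.4
```

Emit:
play_rows(
  motion=[
    [0,0,0.5,0,0,0,-1],
    [0,0,1,0,0,0,-1],
    [0,0,1.3,0,0,0,-1],
    [0,0,1.4,0,0,0,-1],
    [0,0,1.4,0,0,0,-1],
  ],
)

```text
clock: 12.7
position: [0.6493, -0.0249, 0.1082]
tool_rot: [-3.141, 0.0, 1.475]
force: [-5.8, 0.1, 12.0]
grip_width: 0.007
finger_force: 64.8
```

Emit:
play_rows(
  motion=[
    [0,0,-0.1,0,0,0,0],
    [0,0,-0.1,0,0,0,0],
    [0,0,-0.1,0,0,0,0],
    [0,0,-0.1,0,0,0,0],
    [0,0,-0.1,0,0,0,0],
  ],
)

```text
clock: 13.2
position: [0.6496, -0.0249, 0.1085]
tool_rot: [-3.141, -0.0, 1.475]
force: [0.4, 1.0, 1.3]
grip_width: 0.0426
finger_force: 0.0
```

Emit:
play_rows(
  motion=[
    [0,0,-2,0,0,0,0.5],
    [0,0,-5,0,0,0,0.5],
    [0,0,-9,0,0,0,1],
    [0,0,-12,0,0,0,1],
    [0,0,-12.5,0,0,0,1],
  ],
)

```text
clock: 13.7
position: [0.6511, -0.0248, 0.2374]
tool_rot: [3.136, -0.001, 1.475]
force: [-0.3, -0.1, -0.8]
grip_width: 0.0858
finger_force: 0.0
```

```bash
python3 -c "
from h import *
im,d,c,P,Z,h=measure()
rect(P,(Z>.125)&near(P,.6546,.0352,.04),'hung3');rect(P,(Z>.125)&near(P,.6489,-.0245,.04)&(Z<.145),'hung4')
rect(P,(Z>.085)&near(P,.4325,.2617,.05),'A')
st();go(.4325,.2617,.2,73.9)"
```

```text
hung3 42 c [654.4  30. ] wh [22.  9.] deg 81.0 mean [653.7  30.3] z 0.126 0.148
hung4 0
A 34 c [432.4 261.8] wh [23.  8.] deg 73.3 mean [432.3 261.7] z 0.088 0.109
13.75 [ 0.6506 -0.0249  0.2362] yaw 84.5 F [ 0.2 -0.8  0.7] w 0.0853 [ 0.24  0.59 -0.46  1.51  0.28  1.11 -0.37]
shift cm [ 26.43 -24.48   3.54] turn [ 0.004 -0.001  0.185]
```

Emit:
play_rows(
  motion=[
    [2,-2,0,0,0,0.03,1],
    [5,-5,0,0,0,0.06,1],
    [8,-7.5,0,0,0,0.1,1],
    [11,-10,0,0,0,0.13,1],
    [14,-13,0,0,0,0.15,1],
  ],
)

```text
clock: 14.25
position: [0.5325, 0.1277, 0.2325]
tool_rot: [-3.141, 0.0, 1.323]
force: [1.8, 0.9, -0.0]
grip_width: 0.0853
finger_force: 0.0
```

Emit:
play_rows(
  motion=[
    [3.5,-3,0.5,0,0,0.03,1],
    [7,-6,1,0,0,0.03,1],
    [10,-9,2,0,0,0.03,1],
    [12.3,-11.4,3,0,0,0.03,1],
    [12.8,-12.2,3.5,0,0,0.03,1],
  ],
)

```text
clock: 14.75
position: [0.4438, 0.2836, 0.1971]
tool_rot: [-3.139, 0.0, 1.299]
force: [-0.4, 0.1, 0.2]
grip_width: 0.0855
finger_force: 0.0
```

```bash
python3 -c "
from h import *
viewer.grab_frame('wrist');viewer.grab_frame('wrist');viewer.grab_frame('wrist');st();im,d,c,P=wblock(.4325,.2617);st();rect(P,(P[...,2]>.06)&(P[...,0]>.6),'rack')
go(.4325,.2617,.071,73.9)"
```

```text
14.9 [0.4464 0.2802 0.1979] yaw 74.2 F [-0.4  0.   0.3] w 0.085 [-0.29  0.45 -0.51  1.87  0.28  0.89 -1.21]
tab 395 c [431.4 264.6] wh [23.  8.] deg 74.4 mean [432.2 266.5] z 0.085 0.106
sole 2250 c [431.4 264.8] wh [37. 70.] deg 163.3 mean [432.1 265.7] z 0.012 0.024
14.95 [0.4471 0.2796 0.1982] yaw 74.1 F [-0.8 -0.5  0.5] w 0.0856 [-0.28  0.45 -0.51  1.87  0.28  0.89 -1.21]
rack 763 c [641.7 129.4] wh [69. 39.] deg 89.0 mean [643.8 142.3] z 0.094 0.111
shift cm [-2.11 -0.91 12.73] turn [-0.     0.001  0.004]
```

Emit:
play_rows(
  motion=[
    [-1,-0.5,0,0,0,0,1],
    [-1.9,-1,1,0,0,0,1],
    [-1.9,-1,2.5,0,0,0,1],
    [-1.9,-1,4.5,0,0,0,1],
    [-1.9,-1,5,0,0,0,1],
  ],
)

```text
clock: 15.45
position: [0.4315, 0.2632, 0.1474]
tool_rot: [-3.141, 0.002, 1.293]
force: [-1.0, 0.2, 0.3]
grip_width: 0.0855
finger_force: 0.0
```

Emit:
play_rows(
  motion=[
    [0,0,2,0,0,0,1],
    [0,0,4.5,0,0,0,1],
    [0,0,7,0,0,0,1],
    [0,0,7.7,0,0,0,1],
    [0,0,7.7,0,0,0,1],
  ],
)

```text
clock: 15.95
position: [0.4317, 0.2646, 0.0716]
tool_rot: [-3.141, 0.001, 1.294]
force: [-0.0, -0.2, 0.9]
grip_width: 0.0857
finger_force: 0.0
```

```bash
python3 -c "
from h import *
st();go(.4315,.2647,.071,73.8)"
```

```text
15.95 [0.4317 0.2646 0.0716] yaw 74.2 F [-0.  -0.2  0.9] w 0.0857 [-0.35  0.61 -0.42  2.01  0.42  0.6  -1.34]
shift cm [ 0.   -0.02  0.06] turn [-0.001  0.001  0.006]
```

Emit:
play_rows(
  motion=[
    [0,0,0,0,0,0,-1],
    [0,0,0,0,0,0,-1],
    [0,0,0,0,0,0,-1],
    [0,0,0,0,0,0,-1],
    [0,0,0,0,0,0,-1],
  ],
)

```text
clock: 16.45
position: [0.4319, 0.2652, 0.0719]
tool_rot: [3.141, -0.0, 1.295]
force: [-0.1, 1.2, -0.3]
grip_width: 0.0124
finger_force: 0.0
```

Emit:
play_rows(
  motion=[
    [0,0,0,0,0,0,-1],
    [0,0,0,0,0,0,-1],
    [0,0,-1,0,0,0,-1],
    [0,0,-3,0,0,0,-1],
    [0,0,-5,0,0,0,-1],
  ],
)

```text
clock: 16.95
position: [0.4314, 0.2651, 0.1225]
tool_rot: [-3.141, 0.0, 1.295]
force: [0.7, 0.1, -1.5]
grip_width: 0.0067
finger_force: 62.0
```

Emit:
play_rows(
  motion=[
    [0,0,-2,0,0,0,-1],
    [0,0,-5,0,0,0,-1],
    [0,0,-7.5,0,0,0,-1],
    [0,0,-8.5,0,0,0,-1],
    [0,0,-8.5,0,0,0,-1],
  ],
)

```text
clock: 17.45
position: [0.4321, 0.2654, 0.2077]
tool_rot: [3.14, -0.001, 1.295]
force: [0.6, -1.2, -1.2]
grip_width: 0.007
finger_force: 62.2
```

```bash
python3 -c "
from h import *
st();go(.5708,.1035,.206,84.5)"
```

```text
17.45 [0.4321 0.2654 0.2077] yaw 74.2 F [ 0.6 -1.2 -1.2] w 0.007 [-0.26  0.4  -0.53  1.91  0.26  0.89 -1.19]
shift cm [-11.79  17.76   0.18] turn [ 0.002 -0.001 -0.18 ]
```

Emit:
play_rows(
  motion=[
    [-2,3,0,0,0,-0.03,-1],
    [-4.5,7,0,0,0,-0.07,-1],
    [-7,11,0,0,0,-0.11,-1],
    [-9.5,14.5,0,0,0,-0.15,-1],
    [-11.8,17.8,0.1,0,0,-0.18,-1],
  ],
)

```text
clock: 17.95
position: [0.5714, 0.101, 0.2041]
tool_rot: [-3.14, 0.001, 1.476]
force: [0.5, 0.6, -1.2]
grip_width: 0.0071
finger_force: 62.1
```

Emit:
play_rows(
  motion=[
    [0,0,0,0,0,0,-1],
    [0,0,2,0,0,0,-1],
    [0,0,5,0,0,0,-1],
    [0,0,7.5,0,0,0,-1],
    [0,0,8.4,0,0,0,-1],
  ],
)

```text
clock: 18.45
position: [0.5689, 0.103, 0.1182]
tool_rot: [-3.137, 0.001, 1.475]
force: [0.3, 0.4, -1.1]
grip_width: 0.0073
finger_force: 62.0
```

```bash
python3 -c "
from h import *
viewer.grab_frame('wrist');viewer.grab_frame('wrist');st();go(.6604,.0949,.121,84.5)"
```

```text
18.55 [0.5698 0.1033 0.12  ] yaw 84.5 F [ 0.3 -1.  -0.4] w 0.0068 [ 0.04  0.63 -0.46  1.8   0.37  0.81 -0.7 ]
shift cm [ 0.03  9.1  -0.13] turn [-0.003  0.001  0.001]
```

Emit:
play_rows(
  motion=[
    [0,1,-0.1,0,0,0,-1],
    [0,2,-0.1,0,0,0,-1],
    [0,3,-0.1,0,0,0,-1],
    [0,4,-0.1,0,0,0,-1],
    [0,4.6,-0.1,0,0,0,-1],
  ],
)

```text
clock: 19.05
position: [0.6179, 0.0985, 0.1228]
tool_rot: [3.141, -0.0, 1.474]
force: [0.0, -0.1, -1.9]
grip_width: 0.0071
finger_force: 62.1
```

Emit:
play_rows(
  motion=[
    [0,1,0,0,0,0,-1],
    [0,2,0,0,0,0,-1],
    [0,3,0,0,0,0,-1],
    [0,4,0,0,0,0,-1],
    [0,4.5,0,0,0,0,-1],
  ],
)

```text
clock: 19.55
position: [0.6624, 0.0943, 0.1224]
tool_rot: [3.141, -0.0, 1.474]
force: [0.5, 0.1, -1.2]
grip_width: 0.0071
finger_force: 62.1
```

Emit:
play_rows(
  motion=[
    [0,0,0.5,0,0,0,-1],
    [0,0,1,0,0,0,-1],
    [0,0,1.3,0,0,0,-1],
    [0,0,1.35,0,0,0,-1],
    [0,0,1.35,0,0,0,-1],
  ],
)

```text
clock: 20.05
position: [0.6613, 0.0945, 0.109]
tool_rot: [-3.141, 0.0, 1.475]
force: [0.3, -0.6, -1.7]
grip_width: 0.0072
finger_force: 62.4
```

Emit:
play_rows(
  motion=[
    [0,0,0,0,0,0,0],
    [0,0,0,0,0,0,0],
    [0,0,0,0,0,0,0],
    [0,0,0,0,0,0,0],
    [0,0,0,0,0,0,0],
  ],
)

```text
clock: 20.55
position: [0.6615, 0.0944, 0.1092]
tool_rot: [3.141, -0.0, 1.475]
force: [-0.6, -0.1, 0.4]
grip_width: 0.0427
finger_force: 0.0
```

Emit:
play_rows(
  motion=[
    [0,0,-2,0,0,0,0.5],
    [0,0,-5,0,0,0,0.5],
    [0,0,-9,0,0,0,1],
    [0,0,-12,0,0,0,1],
    [0,0,-12.5,0,0,0,1],
  ],
)

```text
clock: 21.05
position: [0.6628, 0.0949, 0.2381]
tool_rot: [3.137, -0.001, 1.475]
force: [-0.9, 0.3, 0.5]
grip_width: 0.0852
finger_force: 0.0
```

```bash
python3 -c "
from h import *
im,d,c,P,Z,hsv=measure();save('t2',cv2.resize(im[140:330,160:480],(800,475),interpolation=cv2.INTER_CUBIC))
st()
rect(P,(Z>.006)&near(P,.61,.32,.07),'opener')
rect(P,(Z>.004)&near(P,.472,.38,.1)&(P[...,1]>.3),'pliers')
rect(P,near(P,.48,.36,.1)&(P[...,1]>.3)&(hsv[...,1]>150)&(hsv[...,2]>120),'grips')
go(.6,.32,.237,84.5)"
```

```text
21.1 [0.6624 0.0947 0.2368] yaw 84.5 F [-0.1  0.8  0.7] w 0.0855 [ 0.07  0.62 -0.49  1.45  0.31  1.14 -0.56]
opener 234 c [614.6 324.3] wh [122. 128.] deg 160.1 mean [612.1 320.6] z 0.006 0.027
pliers 805 c [472.7 389.9] wh [178. 195.] deg 180.0 mean [472.8 381.8] z 0.004 0.02
grips 170 c [480.4 357.6] wh [48. 84.] deg 113.0 mean [479.4 359.5] z 0.003 0.02
shift cm [21.83 -8.37 -0.03] turn [ 0.004 -0.001 -0.   ]
```

View pics/t2.png

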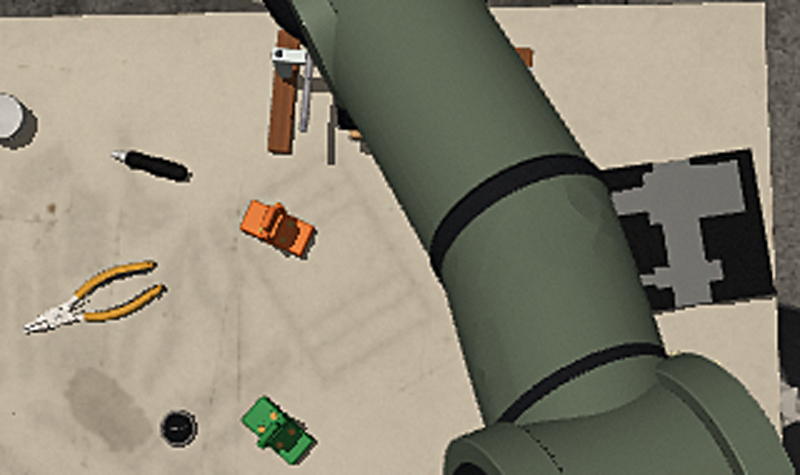

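The top view shows the opener at crop (152,165) and the pliers at (95,297) unmoved, blade and jaws to the left. The orange and green decoys are untouched. Next is the opener.

Emit:
play_rows(
  motion=[
    [2.5,-0.5,0.2,0,0,0.04,1],
    [7,-2,0.4,0,0,0.1,1],
    [12,-4,0.6,0,0,0.16,1],
    [17,-6,0.8,0,0,0.2,1],
    [21,-7.5,1,0,0,0.22,1],
  ],
)

```text
clock: 21.6
position: [0.6059, 0.3116, 0.2229]
tool_rot: [-3.141, 0.001, 1.253]
force: [0.3, 0.5, 0.8]
grip_width: 0.0854
finger_force: 0.0
```

Emit:
play_rows(
  motion=[
    [0.5,-0.2,3,0,0,0,1],
    [0.5,-0.2,6,0,0,0,1],
    [0.5,-0.2,8.5,0,0,0,1],
    [0.5,-0.2,8.5,0,0,0,1],
    [0.5,-0.2,8.5,0,0,0,1],
  ],
)

```text
clock: 22.1
position: [0.6066, 0.3154, 0.139]
tool_rot: [-3.141, 0.001, 1.255]
force: [-0.5, 1.3, 2.0]
grip_width: 0.0857
finger_force: 0.0
```

```bash
python3 -c "
from h import *
st();im,d,c=grab('wrist');save('w3',im);P=cloud(c,d);P[d<=0]=9;Z=P[...,2];st()
hsv=cv2.cvtColor(im,cv2.COLOR_RGB2HSV)
n=near(P,.61,.32,.06)&(Z<.03);rect(P,n&(Z>.005),'opener');rect(P,n&(Z>.008)&(hsv[...,2]<70),'handle')
"
```

```text
22.1 [0.6066 0.3154 0.139 ] yaw 71.9 F [-0.5  1.3  2. ] w 0.0857 [-0.31  0.74 -0.42  1.49  0.34  0.98 -1.14]
22.15 [0.607  0.3157 0.1399] yaw 71.9 F [-0.6 -0.1  0.7] w 0.0853 [-0.31  0.74 -0.42  1.49  0.34  0.98 -1.14]
opener 1964 c [612.4 328.7] wh [84. 18.] deg 72.6 mean [611.4 326.6] z 0.009 0.02
handle 1567 c [608.7 319.8] wh [64. 16.] deg 72.6 mean [609.4 321.4] z 0.009 0.02
```

View pics/w3.png

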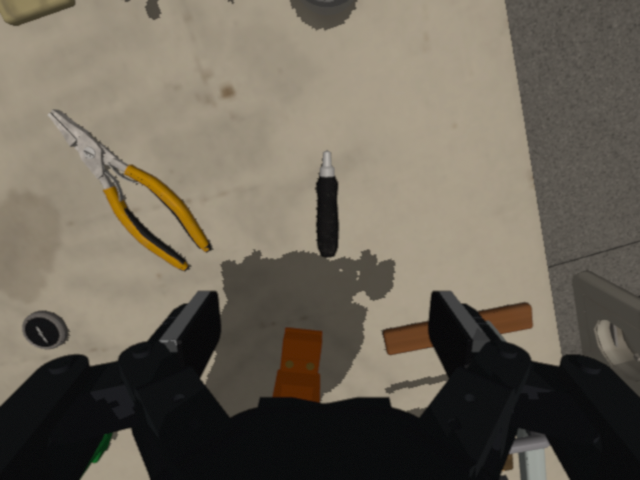

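The wrist view shows the opener at (327,205), blade up in the image. The pliers are at the left, also unmoved.

Emit:
play_rows(
  motion=[
    [0.4,0.1,3,0,0,-0.01,1],
    [0.4,0.1,7,0,0,-0.01,1],
    [0.4,0.1,10.5,0,0,-0.01,1],
    [0.4,0.1,12,0,0,-0.01,1],
    [0.4,0.1,12.5,0,0,-0.01,1],
  ],
)

```text
clock: 22.65
position: [0.6089, 0.319, 0.0139]
tool_rot: [-3.141, 0.0, 1.265]
force: [0.2, 0.5, 0.2]
grip_width: 0.0854
finger_force: 0.0
```

```bash
python3 -c "
from h import *
viewer.grab_frame('wrist');viewer.grab_frame('wrist');st();go(.6094,.3190,.004,72.6)"
```

```text
22.75 [0.6095 0.3194 0.0153] yaw 72.5 F [-0.5  0.3  0.8] w 0.0854 [-0.34  0.9  -0.37  1.53  0.41  0.79 -1.18]
shift cm [-0.04 -0.    1.13] turn [ 0.001 -0.001 -0.003]
```

Emit:
play_rows(
  motion=[
    [0,0,0.5,0,0,0,1],
    [0,0,1.1,0,0,0,-1],
    [0,0,1.1,0,0,0,-1],
    [0,0,1.1,0,0,0,-1],
    [0,0,1.1,0,0,0,-1],
  ],
)

```text
clock: 23.25
position: [0.609, 0.3191, 0.0034]
tool_rot: [3.141, -0.0, 1.265]
force: [-0.2, 0.5, -0.3]
grip_width: 0.0281
finger_force: 0.0
```

Emit:
play_rows(
  motion=[
    [0,0,0,0,0,0,-1],
    [0,0,0,0,0,0,-1],
    [0,0,0,0,0,0,-1],
    [0,0,0,0,0,0,-1],
    [0,0,0,0,0,0,-1],
  ],
)

```text
clock: 23.75
position: [0.6092, 0.3191, 0.0036]
tool_rot: [3.141, -0.001, 1.265]
force: [-0.6, -1.3, 5.2]
grip_width: 0.0169
finger_force: 59.7
```

Emit:
play_rows(
  motion=[
    [0,0,-2,0,0,0,-1],
    [0,0,-6,0,0,0,-1],
    [0,0,-11,0,0,0,-1],
    [0,0,-16,0,0,0,-1],
    [0,0,-19,0,0,0,-1],
  ],
)

```text
clock: 24.25
position: [0.6095, 0.3196, 0.1988]
tool_rot: [3.139, -0.003, 1.265]
force: [-0.1, 0.8, -0.9]
grip_width: 0.0168
finger_force: 59.0
```

```bash
python3 -c "
from h import *
st();go(.5,-.2,.19,97.4)
im,d,c=grab('wrist');save('w4',im)"
```

```text
24.25 [0.6095 0.3196 0.1988] yaw 72.5 F [-0.1  0.8 -0.9] w 0.0168 [-0.3   0.68 -0.44  1.43  0.31  1.09 -1.11]
shift cm [-52.85   5.21   0.71] turn [ 0.004 -0.003 -0.435]
```

Emit:
play_rows(
  motion=[
    [-2,0.2,0,0,0,0,-1],
    [-5.5,0.5,0,0,0,0,-1],
    [-9.5,0.9,0,0,0,0,-1],
    [-13.5,1.3,0,0,0,0,-1],
    [-17.5,1.7,0,0,0,0,-1],
  ],
)

```text
clock: 24.8
position: [0.5717, 0.1455, 0.194]
tool_rot: [3.141, -0.0, 1.265]
force: [1.2, 0.7, -0.5]
grip_width: 0.017
finger_force: 59.0
```

Emit:
play_rows(
  motion=[
    [-4,0.4,0,0,0,0,-1],
    [-8,0.8,0,0,0,0,-1],
    [-12,1.2,0,0,0,0,-1],
    [-16,1.6,0,0,0,0,-1],
    [-20,2,0,0,0,0,-1],
  ],
)

```text
clock: 25.3
position: [0.5306, -0.0512, 0.1941]
tool_rot: [3.141, 0.0, 1.265]
force: [1.0, 0.4, -1.2]
grip_width: 0.017
finger_force: 59.0
```

Emit:
play_rows(
  motion=[
    [-4,0.4,0,0,0,-0.1,-1],
    [-8,0.8,0,0,0,-0.2,-1],
    [-12,1.2,0,0,0,-0.3,-1],
    [-14.5,1.5,0,0,0,-0.4,-1],
    [-15.3,1.6,0,0,0,-0.435,-1],
  ],
)

```text
clock: 25.8
position: [0.4992, -0.2037, 0.1938]
tool_rot: [-3.141, 0.001, 1.7]
force: [-0.7, 0.2, -0.4]
grip_width: 0.0167
finger_force: 59.0
```

```bash
python3 -c "
from h import *
for i in range(3): viewer.grab_frame('wrist')
st();im,d,c=grab('wrist');save('w5',im);P=cloud(c,d);P[d<=0]=9;Z=P[...,2];np.savez('w5',P=P,im=im)
n=near(P,.53,-.21,.14);rect(P,n&(Z>.018)&(Z<.027),'foam top');rect(P,n&(Z>.004)&(Z<.027),'foam');
im2,d2,c2,P2,Z2,h=measure();rect(P2,near(P2,.53,-.21,.14)&(Z2>.018)&(Z2<.03),'top:foam')
go(.4899,-.2281,.1,97.4)"
```

```text
25.95 [ 0.5002 -0.2006  0.1937] yaw 97.3 F [ 0.3  0.3 -0.6] w 0.0168 [ 0.66  0.47 -0.52  1.85  0.29  0.9   0.13]
foam top 14140 c [ 528.8 -211.8] wh [151. 185.] deg 97.3 mean [ 520.3 -172.1] z 0.018 0.025
foam 25534 c [ 497.4 -215.8] wh [214. 185.] deg 7.3 mean [ 529.4 -191.2] z 0.004 0.025
top:foam 1299 c [ 526.3 -182.3] wh [150. 125.] deg 6.9 mean [ 516.4 -157.9] z 0.018 0.03
shift cm [-2.7  -1.43  9.36] turn [ 0. -0. -0.]
```

View pics/w5.png

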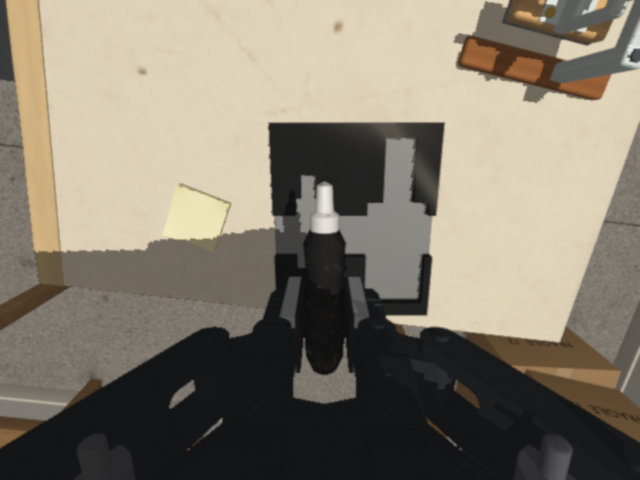

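The wrist view shows the opener straight in the fingers, blade up in the image. The foam lies below: opener slot at about (307,190), pliers slot at (400,200).

```bash
python3 -c "
from h import *
z=np.load('w5.npz');P=z['P'];Z=P[...,2];a=np.radians(187.3)
q=P[...,:2]-[.5288,-.2118];X=q[...,0]*np.cos(a)+q[...,1]*np.sin(a);Y=-q[...,0]*np.sin(a)+q[...,1]*np.cos(a)
fl=(Z>.009)&(Z<.015)
for nm,y0,y1,x0,x1 in (('blade',-.044,-.03,.02,.07),('jaws',-.07,-.03,-.075,-.01),('grips',.035,.07,-.075,0)):
    m=fl&(Y>y0)&(Y<y1)&(X>x0)&(X<x1);print(nm,m.sum(),np.percentile(X[m],[2,50,98]).round(4))
m=fl&(X>-.045)&(X<-.035);print('pl y',np.percentile(Y[m],[0,1,99,100]).round(4)); m=fl&(X>.04)&(X<.045);print('op y',np.percentile(Y[m],[0,1,99,100]).round(4))
op=(Z>.1);rect(P,np.zeros_like(op),'');m=(Z>.16)&(Z<.22)&(P[...,1]>-.185);print('held front',m.sum())
go(.4884,-.2270,.06,97.3)
"
```

```text
blade 210 [0.0361 0.0421 0.0482]
jaws 1302 [-0.0538 -0.041  -0.0281]
grips 1789 [-0.0676 -0.0415 -0.0144]
pl y [-0.0798 -0.0789  0.0774  0.0787]
op y [-0.0463 -0.046   0.0069  0.009 ]
 0
held front 2789
shift cm [-2.57 -1.57 13.36] turn [ 0.    -0.     0.001]
```

Emit:
play_rows(
  motion=[
    [-1.3,-0.8,1,0,0,0,-1],
    [-2.5,-1.5,4,0,0,0,-1],
    [-2.5,-1.5,8,0,0,0,-1],
    [-2.5,-1.5,12,0,0,0,-1],
    [-2.5,-1.5,14,0,0,0,-1],
  ],
)

```text
clock: 26.55
position: [0.487, -0.2266, 0.0499]
tool_rot: [-3.139, -0.002, 1.7]
force: [0.8, -0.3, -1.0]
grip_width: 0.0173
finger_force: 58.9
```

```bash
python3 -c "
from h import *
for i in range(3): viewer.grab_frame('wrist')
st();go(.4884,-.2270,.016,97.3)"
```

```text
26.7 [ 0.488  -0.2266  0.0523] yaw 97.4 F [ 0.6  0.5 -0.2] w 0.0168 [ 0.62  0.68 -0.41  1.94  0.45  0.62  0.05]
shift cm [-0.05  0.04  3.63] turn [-0.002 -0.001  0.002]
```

Emit:
play_rows(
  motion=[
    [0,0,1,0,0,0,-1],
    [0,0,2,0,0,0,-1],
    [0,0,2.6,0,0,0,-1],
    [0,0,3.2,0,0,0,-1],
    [0,0,3.6,0,0,0,-1],
  ],
)

```text
clock: 27.2
position: [0.4887, -0.2272, 0.0167]
tool_rot: [-3.141, -0.0, 1.7]
force: [0.5, -0.6, -0.7]
grip_width: 0.017
finger_force: 58.9
```

Emit:
play_rows(
  motion=[
    [0,0,0,0,0,0,-1],
    [0,0,0,0,0,0,-1],
    [0,0,0.1,0,0,0,-1],
    [0,0,0.1,0,0,0,-1],
    [0,0,0.1,0,0,0,-1],
  ],
)

```text
clock: 27.7
position: [0.4887, -0.2272, 0.0162]
tool_rot: [3.141, 0.0, 1.7]
force: [-0.0, -0.4, -1.2]
grip_width: 0.0166
finger_force: 58.9
```

Emit:
play_rows(
  motion=[
    [0,0,0,0,0,0,0],
    [0,0,0,0,0,0,0],
    [0,0,0,0,0,0,0],
    [0,0,0,0,0,0,0],
    [0,0,0,0,0,0,0],
  ],
)

```text
clock: 28.2
position: [0.4887, -0.2272, 0.0161]
tool_rot: [3.142, 0.0, 1.7]
force: [0.6, -0.2, -0.3]
grip_width: 0.0427
finger_force: 0.0
```

Emit:
play_rows(
  motion=[
    [0,0,-2,0,0,0,0],
    [0,0,-6,0,0,0,0.5],
    [0,0,-11,0,0,0,1],
    [0,0,-15,0,0,0,1],
    [0,0,-18,0,0,0,1],
  ],
)

```text
clock: 28.7
position: [0.489, -0.2272, 0.1988]
tool_rot: [3.14, 0.001, 1.7]
force: [0.7, 0.1, -0.3]
grip_width: 0.0854
finger_force: 0.0
```

```bash
python3 -c "
from h import *
st();im,d,c=grab('wrist');P=cloud(c,d);P[d<=0]=9;Z=P[...,2]
a=np.radians(187.3)
q=P[...,:2]-[.5288,-.2118];X=q[...,0]*np.cos(a)+q[...,1]*np.sin(a);Y=-q[...,0]*np.sin(a)+q[...,1]*np.cos(a)
m=(Z>.026)&(Z<.05)&(abs(X-.042)<.03)&(abs(Y)<.06);print(m.sum(),np.percentile(X[m],[2,50,98]).round(4),np.percentile(Y[m],[1,99]).round(4),np.percentile(Z[m],[5,50,95]).round(4))
rect(P,m,'op')
im,d,c,P,Z,hsv=measure()
rect(P,near(P,.48,.36,.1)&(P[...,1]>.3)&(hsv[...,1]>150)&(hsv[...,2]>120),'grips')
go(.48,.33,.2,62)"
```

```text
28.7 [ 0.489  -0.2272  0.1988] yaw 97.4 F [ 0.7  0.1 -0.3] w 0.0854 [ 0.72  0.47 -0.53  1.84  0.29  0.91  0.18]
1088 [0.035  0.0421 0.0494] [-0.0293  0.0399] [0.0263 0.0287 0.0308]
op 1088 c [ 486.7 -218.9] wh [16. 79.] deg 97.8 mean [ 487.8 -223.3] z 0.026 0.033
grips 169 c [480.7 358. ] wh [48. 83.] deg 110.6 mean [479.2 359.7] z 0.003 0.021
shift cm [55.45  6.13 -0.16] turn [0.006 0.002 0.617]
```

The opener sits home in its slot, level, with its top at about 30 mm. Next, the pliers.

Emit:
play_rows(
  motion=[
    [2,0.2,0,0,0,0,1],
    [6,0.7,0,0,0,0,1],
    [10.5,1.2,0,0,0,0,1],
    [15,1.7,0,0,0,0,1],
    [19.5,2.2,0,0,0,0,1],
  ],
)

```text
clock: 29.3
position: [0.4848, -0.0294, 0.1956]
tool_rot: [-3.141, -0.0, 1.699]
force: [1.4, 0.6, 0.1]
grip_width: 0.0856
finger_force: 0.0
```

Emit:
play_rows(
  motion=[
    [4,0.4,0,0,0,0,1],
    [8,0.9,0,0,0,0,1],
    [12,1.3,0,0,0,0,1],
    [16,1.8,0,0,0,0,1],
    [20,2.2,0,0,0,0,1],
  ],
)

```text
clock: 29.8
position: [0.4811, 0.1717, 0.1956]
tool_rot: [-3.141, 0.0, 1.7]
force: [0.7, -0.7, 0.6]
grip_width: 0.0854
finger_force: 0.0
```

Emit:
play_rows(
  motion=[
    [4,0.4,1,0,0,-0.06,1],
    [8,0.9,2,0,0,-0.12,1],
    [12,1.3,3,0,0,-0.18,1],
    [15,1.8,3.5,0,0,-0.24,1],
    [17,2,3.5,0,0,-0.25,1],
  ],
)

```text
clock: 30.3
position: [0.4784, 0.3435, 0.1595]
tool_rot: [-3.14, -0.001, 1.954]
force: [-0.2, -0.4, -0.5]
grip_width: 0.0854
finger_force: 0.0
```

```bash
python3 -c "
from h import *
for i in range(3): viewer.grab_frame('wrist')
st();im,d,c=grab('wrist');P=cloud(c,d);P[d<=0]=9;Z=P[...,2];np.savez('w6',P=P,im=im)
hsv=cv2.cvtColor(im,cv2.COLOR_RGB2HSV)
n=near(P,.47,.385,.12)&(P[...,1]>.3)&(Z<.02)&(Z>.004)
n=n.astype(np.uint8);k,l,s_,ce=cv2.connectedComponentsWithStats(n)
i=1+np.argmax(s_[1:,4]);m=l==i;print(s_[i])
for n_ in ('a',): rect(P,m,'pliers')
rect(P,near(P,.47,.385,.12)&(hsv[...,1]>150)&(hsv[...,2]>120)&(P[...,1]>.3)&(Z<.03),'yellow')
"
```

```text
30.45 [0.4787 0.3423 0.1602] yaw 111.8 F [-0.4  0.1  0.7] w 0.0854 [-0.28  0.62 -0.65  1.74  0.45  0.93 -0.73]
[ 304   61   59  189 4043]
pliers 4043 c [468.2 387.8] wh [ 49. 152.] deg 111.1 mean [468.6 385.7] z 0.004 0.013
yellow 1539 c [476.7 364. ] wh [48. 75.] deg 112.0 mean [475.7 367.2] z 0.008 0.013
```

Emit:
play_rows(
  motion=[
    [1.8,0.4,1,0,0,0.01,1],
    [3.6,0.7,4,0,0,0.01,1],
    [3.6,0.7,8,0,0,0.01,1],
    [3.6,0.7,12,0,0,0.01,1],
    [3.6,0.7,14,0,0,0.01,1],
  ],
)

```text
clock: 31.0
position: [0.472, 0.3749, 0.0179]
tool_rot: [-3.138, 0.002, 1.939]
force: [-0.2, -0.8, -0.3]
grip_width: 0.0854
finger_force: 0.0
```

```bash
python3 -c "
from h import *
for i in range(3): viewer.grab_frame('wrist')
st();go(.4718,.3785,.001,111.1)"
```

```text
31.15 [0.4725 0.3761 0.0205] yaw 111.1 F [-0.   0.2  1.1] w 0.0855 [-0.41  0.83 -0.53  1.76  0.6   0.72 -0.9 ]
shift cm [0.25 0.02 1.95] turn [-0.002  0.001 -0.   ]
```

Emit:
play_rows(
  motion=[
    [0.2,0,1,0,0,0,1],
    [0.2,0,1.9,0,0,0,1],
    [0.2,0,1.9,0,0,0,-1],
    [0.2,0,1.9,0,0,0,-1],
    [0.2,0,1.9,0,0,0,-1],
  ],
  squeeze=50,
)

```text
clock: 31.65
position: [0.4723, 0.3795, 0.0028]
tool_rot: [3.141, -0.0, 1.94]
force: [-1.6, -4.2, 20.7]
grip_width: 0.0444
finger_force: 48.6
```

Emit:
play_rows(
  motion=[
    [0,0,0,0,0,0,-1],
    [0,0,0,0,0,0,-1],
    [0,0,0,0,0,0,-1],
    [0,0,0,0,0,0,-1],
    [0,0,0,0,0,0,-1],
  ],
)

```text
clock: 32.15
position: [0.4723, 0.3795, 0.0031]
tool_rot: [3.141, -0.0, 1.94]
force: [-1.8, -1.2, 9.4]
grip_width: 0.0445
finger_force: 49.3
```

Emit:
play_rows(
  motion=[
    [0,0,-1,0,0,0,-1],
    [0,0,-4,0,0,0,-1],
    [0,0,-9,0,0,0,-1],
    [0,0,-14,0,0,0,-1],
    [0,0,-18,0,0,0,-1],
  ],
)

```text
clock: 32.65
position: [0.4719, 0.3796, 0.1858]
tool_rot: [3.14, -0.001, 1.94]
force: [0.7, 0.1, -0.5]
grip_width: 0.0438
finger_force: 50.7
```

```bash
python3 -c "
from h import *
st();im,d,c=grab('wrist');save('w7',im)
t=np.array([.5288,-.2118])+.04*np.array([np.cos(np.radians(7.3)),np.sin(np.radians(7.3))])
g=t+.01*np.array([.127,-.992]);print('pliers home',t,'tcp',g)
go(g[0],g[1],.185,97.3)"
```

```text
32.65 [0.4719 0.3796 0.1858] yaw 111.2 F [ 0.7  0.1 -0.5] w 0.0438 [-0.33  0.61 -0.66  1.68  0.43  1.   -0.77]
pliers home [ 0.56847578 -0.20671742] tcp [ 0.56974578 -0.21663742]
shift cm [-59.25 -12.6    0.38] turn [ 0.008 -0.004  0.242]
```

View pics/w7.png

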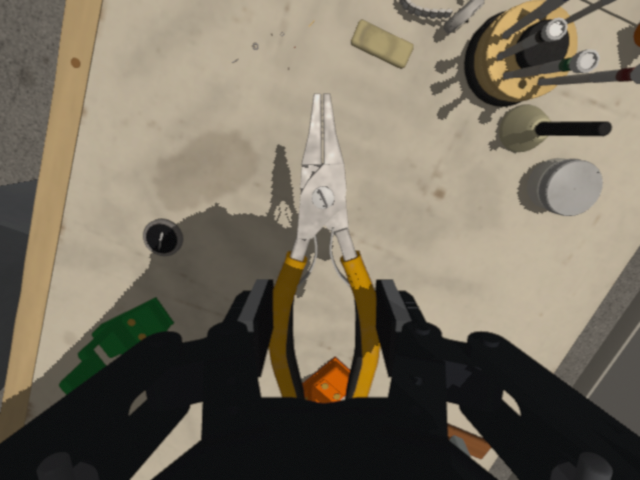

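The pliers are held straight and level, jaws up in the image at (322,95).

Emit:
play_rows(
  motion=[
    [-2,-0.4,0,0,0,0,-1],
    [-6,-1.3,0,0,0,0,-1],
    [-10.5,-2.2,0,0,0,0,-1],
    [-15,-3.2,0,0,0,0,-1],
    [-19.5,-4.1,0,0,0,0,-1],
  ],
)

```text
clock: 33.2
position: [0.504, 0.1808, 0.1828]
tool_rot: [3.141, 0.0, 1.94]
force: [1.8, -0.2, -1.2]
grip_width: 0.0437
finger_force: 50.7
```

Emit:
play_rows(
  motion=[
    [-4.2,-0.9,0,0,0,0,-1],
    [-8.4,-1.8,0,0,0,0,-1],
    [-12.6,-2.7,0,0,0,0,-1],
    [-16.8,-3.6,0,0,0,0,-1],
    [-21,-4.5,0,0,0,0,-1],
  ],
)

```text
clock: 33.7
position: [0.5378, -0.0313, 0.1829]
tool_rot: [3.141, 0.0, 1.94]
force: [0.2, 0.5, -1.0]
grip_width: 0.0438
finger_force: 50.7
```

Emit:
play_rows(
  motion=[
    [-4.2,-0.9,0,0,0,0.06,-1],
    [-8.4,-1.8,0,0,0,0.12,-1],
    [-12.6,-2.7,0,0,0,0.18,-1],
    [-16,-3.5,0,0,0,0.24,-1],
    [-18.7,-4,0,0,0,0.242,-1],
  ],
)

```text
clock: 34.2
position: [0.5677, -0.2209, 0.1827]
tool_rot: [3.141, 0.001, 1.694]
force: [0.2, -0.1, -0.7]
grip_width: 0.0439
finger_force: 50.7
```

```bash
python3 -c "
from h import *
for i in range(3): viewer.grab_frame('wrist')
st();im,d,c=grab('wrist');P=cloud(c,d);P[d<=0]=9;Z=P[...,2]
rect(P,near(P,.53,-.21,.14)&(Z>.018)&(Z<.027),'foam top')
m=(P[...,1]>-.19)&(Z>.15)&(Z<.21)&near(P,.56,-.18,.1);rect(P,m,'held front')
go(.5697,-.2166,.055,97.3)"
```

```text
34.35 [ 0.5676 -0.2199  0.1823] yaw 97.1 F [-0.6  1.3 -0.6] w 0.0437 [ 0.64  0.6  -0.54  1.67  0.36  0.97  0.09]
foam top 19910 c [ 528.4 -211.5] wh [151. 185.] deg 97.3 mean [ 512.6 -189.8] z 0.018 0.027
held front 5133 c [ 557.3 -164.7] wh [21. 57.] deg 103.5 mean [ 559.6 -166.2] z 0.181 0.192
shift cm [ 0.14  0.21 12.75] turn [ 0.    -0.    -0.001]
```

```bash
python3 -c "
from h import *
st();s=observe();im,d,c=grab('wrist');P=cloud(c,d)
R=Ro.from_euler('xyz',s['tool_rot']).as_matrix();T=(P-s['position'])@R
m=(d>0)&(abs(T[...,2])<.02)&(abs(T[...,1])<.04)&(T[...,0]>.02)
for a in (.03,.04,.05,.06,.07,.08,.085): 
    b=m&(abs(T[...,0]-a)<.003);t=T[b]
    if len(t): print(a,len(t),t[:,1].min().round(4),t[:,1].max().round(4),t[:,2].mean().round(4))
print(T[m][:,0].max())"
```

```text
34.4 [ 0.5678 -0.2183  0.1825] yaw 97.2 F [-1.   0.9 -0.9] w 0.0438 [ 0.64  0.6  -0.54  1.67  0.36  0.97  0.09]
0.03 488 -0.013 0.0106 -0.0055
0.04 658 -0.011 0.0086 -0.0061
0.05 714 -0.0102 0.0077 -0.0069
0.06 635 -0.0098 0.0067 -0.0062
0.07 464 -0.0077 0.0043 -0.0069
0.08 333 -0.0058 0.0023 -0.0067
0.085 125 -0.005 0.0016 -0.0065
0.08478536251239815
```

Emit:
play_rows(
  motion=[
    [0.2,0.3,1,0,0,0,-1],
    [0.2,0.3,4,0,0,0,-1],
    [0.2,0.3,8,0,0,0,-1],
    [0.2,0.3,11.5,0,0,0,-1],
    [0.2,0.3,13,0,0,0,-1],
  ],
)

```text
clock: 34.95
position: [0.5693, -0.2142, 0.0489]
tool_rot: [-3.138, -0.002, 1.7]
force: [0.2, -0.2, -2.5]
grip_width: 0.0438
finger_force: 50.7
```

```bash
python3 -c "
from h import *
for i in range(3): viewer.grab_frame('wrist')
st();go(.5697+.0012,-.2156,.0155,97.3);st()"
```

```text
35.1 [ 0.5709 -0.2151  0.0522] yaw 97.3 F [ 2.   0.5 -0.1] w 0.0441 [ 0.58  0.77 -0.46  1.74  0.48  0.74 -0.  ]
shift cm [-0.05 -0.    3.67] turn [-0.    -0.001  0.001]
35.1 [ 0.5709 -0.2151  0.0522] yaw 97.3 F [ 2.   0.5 -0.1] w 0.0441 [ 0.58  0.77 -0.46  1.74  0.48  0.74 -0.  ]
```

Emit:
play_rows(
  motion=[
    [0,0,0.8,0,0,0,-1],
    [0,0,1.6,0,0,0,-1],
    [0,0,2.3,0,0,0,-1],
    [0,0,2.6,0,0,0,-1],
    [0,0,2.8,0,0,0,-1],
  ],
)

```text
clock: 35.6
position: [0.5706, -0.216, 0.0239]
tool_rot: [-3.141, -0.0, 1.698]
force: [0.6, -0.0, -0.4]
grip_width: 0.044
finger_force: 50.7
```

Emit:
play_rows(
  motion=[
    [0,0,0.2,0,0,0,-1],
    [0,0,0.4,0,0,0,-1],
    [0,0,0.6,0,0,0,-1],
    [0,0,0.8,0,0,0,-1],
    [0,0,0.8,0,0,0,-1],
  ],
)

```text
clock: 36.1
position: [0.5706, -0.2159, 0.0159]
tool_rot: [-3.141, -0.0, 1.698]
force: [-0.4, 1.1, -0.3]
grip_width: 0.0439
finger_force: 50.7
```

Emit:
play_rows(
  motion=[
    [0,0,0.1,0,0,0,-1],
    [0,0,0.1,0,0,0,-1],
    [0,0,0.1,0,0,0,0.5],
    [0,0,0.1,0,0,0,0.5],
    [0,0,0.1,0,0,0,0.5],
  ],
)

```text
clock: 36.6
position: [0.5707, -0.216, 0.0151]
tool_rot: [3.142, 0.0, 1.698]
force: [-0.4, 0.6, -0.5]
grip_width: 0.0638
finger_force: 0.0
```

Emit:
play_rows(
  motion=[
    [0,0,0,0,0,0,0.5],
    [0,0,-1.5,0,0,0,0.5],
    [0,0,-5,0,0,0,0.5],
    [0,0,-10,0,0,0,1],
    [0,0,-15,0,0,0,1],
  ],
)

```text
clock: 37.1
position: [0.5703, -0.2156, 0.1677]
tool_rot: [-3.141, -0.001, 1.698]
force: [1.3, -1.2, 0.1]
grip_width: 0.0853
finger_force: 0.0
```

Emit:
play_rows(
  motion=[
    [0,-2,-3,0,0,0,1],
    [0,-6,-5,0,0,0,1],
    [-2,-10,-5,0,0,0,1],
    [-4,-12,-5,0,0,0,1],
    [-5,-12,-5,0,0,0,1],
  ],
)

```text
clock: 37.6
position: [0.4554, -0.2833, 0.2165]
tool_rot: [-3.141, 0.002, 1.694]
force: [0.6, 1.1, 0.3]
grip_width: 0.0855
finger_force: 0.0
```

```bash
python3 -c "
from h import *
st();im,d,c=grab('wrist');save('w8',im);P=cloud(c,d);P[d<=0]=9;Z=P[...,2]
a=np.radians(187.3)
q=P[...,:2]-[.5288,-.2118];X=q[...,0]*np.cos(a)+q[...,1]*np.sin(a);Y=-q[...,0]*np.sin(a)+q[...,1]*np.cos(a)
F=(abs(X)<.07)&(abs(Y)<.085)
hsv=cv2.cvtColor(im,cv2.COLOR_RGB2HSV)
y=F&(hsv[...,1]>150)&(hsv[...,2]>100);print('yellow',y.sum(),np.percentile(X[y],[1,99]).round(4),np.percentile(Y[y],[1,99]).round(4),np.percentile(Z[y],[5,50,95]).round(4))
m=F&(abs(X+.04)<.013)&(Y<-.025)&(Z>.018)&(Z<.03);print('jaw',m.sum(),np.percentile(X[m],[2,50,98]).round(4),Y[m].min(),np.percentile(Z[m],[5,50,95]).round(4))
m=(Z>.026)&(Z<.05)&(abs(X-.042)<.03)&(abs(Y)<.06);print('op',np.percentile(X[m],[2,50,98]).round(4),np.percentile(Y[m],[1,99]).round(4),np.percentile(Z[m],[50,95]).round(4))
im,d,c=grab('scene');save('s8',cv2.resize(im[130:330,180:480],(750,500)))"
```

```text
37.6 [ 0.4554 -0.2833  0.2165] yaw 97.1 F [0.6 1.1 0.3] w 0.0855 [ 0.87  0.45 -0.57  1.83  0.3   0.95  0.29]
yellow 1686 [-0.0635 -0.0156] [-0.0104  0.0726] [0.0197 0.0228 0.0244]
jaw 1175 [-0.0505 -0.0391 -0.0296] -0.0849722671328227 [0.0189 0.0214 0.0231]
op [0.0357 0.0428 0.0495] [-0.0285  0.0399] [0.0288 0.0306]
```

View pics/w8.png

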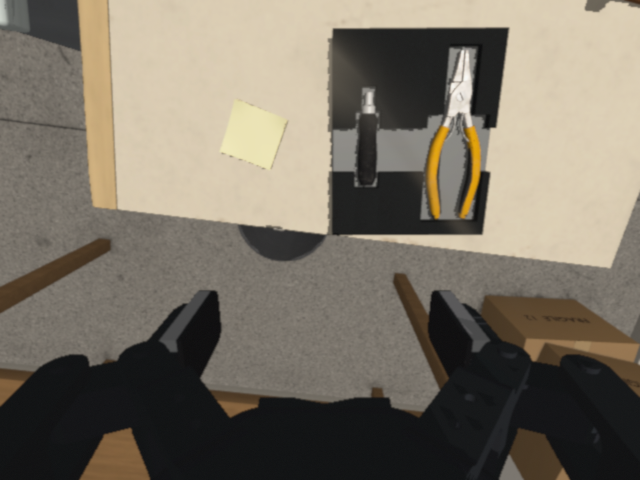

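View pics/s8.png

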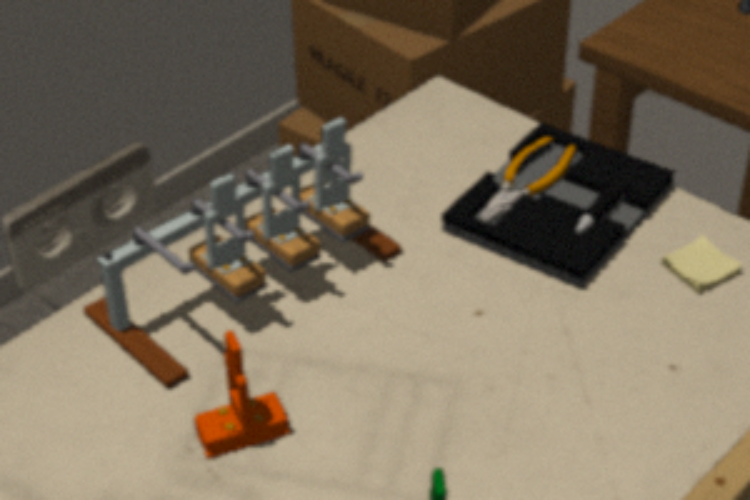

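The wrist view shows the opener at (367,140) and the pliers at (458,135), both home in the foam. The scene view shows all three blocks hanging upright on pegs 2–4, soles clear of the bench.

```bash
python3 -c "
from h import *
im,d,c,P,Z,hsv=measure()
for p in ((.6604,.0949),(.6546,.0352),(.6489,-.0245)): rect(P,(Z>.12)&near(P,*p,.03),'tab')
st();print(bot.job_done())"
```

```text
tab 46 c [661.4  90.8] wh [24.  8.] deg 83.9 mean [660.4  90.6] z 0.121 0.146
tab 46 c [655.  30.] wh [22.  9.] deg 85.2 mean [653.6  30.4] z 0.121 0.145
tab 49 c [649.9 -30.3] wh [23.  8.] deg 86.4 mean [649.  -30.1] z 0.12 0.144
37.75 [ 0.4585 -0.2806  0.2157] yaw 97.3 F [-0.2  0.3  0.4] w 0.0855 [ 0.87  0.45 -0.57  1.83  0.3   0.95  0.29]
the job is handed in; nothing more can be done
None
```

The job is handed in: all three polishing blocks present hang on pegs 2–4 clear of the bench, and the pliers and case opener measured fully home in their cutouts; the watch case and note pad were never touched. The hand-in gave no verdict.

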